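# Turn the carved blank over in the engraver and close its guard

## Robot

A 7-joint arm with a two-finger parallel gripper is mounted at the origin on the work surface. World frame = base frame: x ahead of the robot, y to its left, z up, the work surface at z = 0. Lengths are in m, angles in degrees, forces in N, time in s.
With the tool pointing down it reaches from about 0.35 to 0.9 m from the base axis. Payload 8.1 kg.
Tool frame: the origin (TCP) lies where the fingers leave the gripper's body, on its centre line; the fingertips stand 66 mm ahead of it and the grasp point (between the pads) lies 47 mm ahead of it (arm.grip_depth is the distance from the TCP to the grasp point, in m); z points along the fingers, y is the line along which they close (so a half turn about z gives the same grasp; the last joint's range is limited). The gripper opens to 92 mm and grips with 3 to 60 N. Pads are 19 mm wide; open, the fingers measure 130 mm over their backs; the gripper's body (75 mm by 190 mm) begins 47 mm behind the grasp point.
Start: joints at [-79.618, 24.895, 1.432, 90.138, -0.665, 64.973, -4.303], TCP at [0.175, 0.6, 0.292] pointing down, gripper open.
Joint ranges: [-149.89, 149.89], [-25.12, 119.58], [-72.63, 75.52], [4.76, 147.25], [-75.54, 255.54], [6.69, 114.76], [-157.13, 157.13]. Speed limits (degrees/s): [127.2, 127.2, 172.46, 172.46, 180, 180, 180].

## Interface

Orientations are given as [roll, pitch, yaw] about the fixed x, y, z axes, in that order (R = Rz(yaw) Ry(pitch) Rx(roll)).
In Python, from plant import arm gives the robot as it stands.
- The arm moves only by the tool jog_arm, never from a script. Its arguments are lists of equal length, an entry for each row: "delta_pos": the shift along the tool's x, y, z each as a share of 250 mm, from -1 to 1, a list of three; "rot": the turn, a rotation vector about the tool's x, y, z each as a share of 90 degrees, from -1 to 1, a list of three. A call has 1 to 10 rows; each row is the pose to reach, as a shift and turn from the pose commanded when the call began, along the tool's axes at that moment; what a row does not reach only later rows make up. A row lasts 1/12 s, in which the tool goes at most 41.7 mm and 7.16 degrees, less where a joint would pass 70% of its speed; a pose out of reach is approached as far as the arm can. A call with a number of a shift or a turn outside -1 to 1 is refused whole. A call with a gripper value outside its range is refused whole. "claw" is the opening, from 0 (shut) to 1 (fully open), set as the call begins (left out, the last holds). The fingers move at their own pace and stop on an object; "grip_force" is the grip in N (left out, the last holds). Time passes only in rows, so rows that repeat a pose let the fingers close. It gives the time, the measured TCP pose, the force, the opening and the grip force at its end, in the units of the state.
- arm.sense(): the state, without advancing time (a new reading comes with each control period).
- arm.capture(name): name is "scene" or "top"; returns the picture (400x640x3 uint8, blue, green, red); there is no depth.
- arm.camera_model(name): a dict with "fx", "fy", "cx", "cy" (pixels), "dist" ([k1, k2, p1, p2, k3] as OpenCV has them; the pictures are not rectified), "T" (4x4, takes a point from camera to world coordinates). Camera axes: x right, y down, z forward; pixel columns grow to the right and rows downward; lengths in m; the calibration is good to about 2 mm. A picture is of the moment at which its call begins. camera_model takes no time and is no camera call.
- arm.sign_off(): hands the job in; it is judged then, once.
The state is a dict: "t": time; "q": joint angles; "joint_vel": joint speeds; "effort": joint torques, N m; "tcp_pos": TCP position; "orientation": TCP orientation; "contact_force": force on the tool from outside, world axes, zero at the start; "wrist_torque": the same for the moment, N m; "opening": opening from 0.0 (shut) to 1.0 (fully open); "grip_force": force on a finger pad.
Only numpy, scipy, OpenCV 4.12 (cv2) and the standard library are available. Lean on these libraries where they do the work, as an engineer would, in place of code of your own. Each camera call takes 0.05 s, during which the arm holds its last target. There are 200 camera calls.

## Task

Raise the engraver's hinged amber guard all the way back to its stop, then turn the carved wooden blank over and lay it on the yellow bed pad with the dark carved face down and the pale back up, centred and square so that all of it lies on the pad, lengthwise along the pad. Then lower the guard by its red handle gently until it is fully shut, and let go. Never let the guard slam or the blank drop or topple freely, and leave the other things on the bench where they are.

Things in the scene. Friction and masses are not known exactly. Their poses are not given: they have to be found in the camera images.
- engraver: Grey/black desktop engraver, fixed: base 250 x 270 mm (x -120 to +130), deck 55 mm above the bench. Origin on the bench under the yellow pad's centre; x to its back (hinge side), y left, z up. No walls in front of or beside the pad. Behind it a parked gantry rail 200 mm along y at x +81 to +95 mm, top 94 mm high, with a red head (y +55 to +85, x from +77, top 106 mm high).
- bed (a point): Centre of the top face of the yellow bed pad, 67 mm above the bench (axes as the engraver's). The pad is 86 mm in x by 160 mm in y and stands 12 mm above the deck; its sides are free.
- guard (a joint): Angle of the amber see-through guard with white edges (hood 185 deep, 230 wide, 65 mm high, 0.45 kg): 0 = shut on the deck, 1.55 = upright at its rear stop; starts 0.7 to 1.1. Hinge axis along engraver y, 100 mm behind the pad's centre, 55 mm high. Friction holds it wherever left above 0.7 rad; below 0.6 it falls shut if let go. Under 5 N at the handle moves it.
- guard_handle (a point): Middle of the guard's red round handle bar, 12 mm diameter, 98 mm free length along engraver y between two black arms, 34 mm free gap to the hood's front wall. Shut: 225 mm in front of and 45 mm above the hinge line (100 mm above the bench); swings with the guard; fully raised about 285 mm above the bench. The bar can turn between the fingers, so the tool may point down throughout.
- guard_hinge (a point): Middle of the hinge line of the guard.
- blank: Loose hardwood blank, 130 (x) x 60 (y) x 30 (z) mm, about 0.16 kg. Origin at its centre. The +z face is dark stained and carved (a pale rosette and two pale diamonds, flush), the -z face and most of the sides are pale. Starts lying flat, dark face up, centre 15 mm above the bench. It stands steadily on its 60 x 30 mm end.
- mallet: Wooden mallet lying flat, leave alone: 170 mm along x from -90 to +80, head 50 x 85 x 45 mm high centred at x = +55, handle 24 mm thick with its axis 22 mm high. Origin on the bench.
- plane: Steel hand plane, leave alone: 160 (x) x 50 (y) mm, sole 18 mm high, knob and tote up to 50 mm high. Origin on the bench under its centre.
- tape: Square tape measure, 66 x 66 x 34 mm high, leave alone. Origin on the bench under its centre.
- offcut: Brown wood offcut, 110 (x) x 70 (y) x 50 mm high, leave alone. Origin on the bench under its centre.
- screwdriver: Screwdriver with an orange handle lying along its x, 200 mm long, up to 30 mm high, leave alone. Origin on the bench under its middle.
- glue: Yellow bottle with a red cap, 64 mm diameter, 170 mm high, standing, leave alone. Origin on the bench under its centre.
- cup: Blue cup, 80 mm diameter, 95 mm high, leave alone. Origin on the bench under its centre.
Not all that is in view belongs to the job. Leave any blue or green look-alike of the blank alone.

How it is judged:
By the outcome, as a careful person would: the job done as asked, in the order asked, and still so for the second after the job is handed in, with the robot touching nothing.
It also fails if it takes over 72 s, if anything falls off the work surface, if the arm or the gripper's body presses on something with over 40 N, if the wrist force passes 120 N, or if a joint passes its speed limit or range.

## Working session

There is one attempt and no reset: what is moved stays moved. The work goes in short steps, Python scripts to look and compute and a tool call to move; the robot and the scene stay as the last step left them, time stands still between calls to the robot, and variables do not carry over. Pictures are saved under pics/ and viewed, at most 12 in all, crops included, and the job is handed in when it is done.

Besides the shell and the picture viewer there is one more tool, called after "Request:" as name(argument=value, ...) on one line, values as JSON. jog_arm: Moves the arm, as the interface text tells. Shift numbers are shares of 250 mm and turn numbers shares of 90 degrees, none past 1 either way. Its arguments: {"type":"object","properties":{"delta_pos":{"type":"array","items":{"type":"array","items":{"type":"number","minimum":-1,"maximum":1}}},"rot":{"type":"array","items":{"type":"array","items":{"type":"number","minimum":-1,"maximum":1}}},"claw":{"type":"number"},"grip_force":{"type":"number"}},"required":["delta_pos","rot"]}

```bash
mkdir -p pics; ls
python3 - <<'E'
from plant import arm
import cv2
for n in("scene","top"):
    cv2.imwrite(f"pics/{n}0.png",arm.capture(n)); print(n,arm.camera_model(n))
print(arm.sense(),arm.grip_depth)
E
```

```text
pics
scene {'fx': 520.6251521563335, 'fy': 520.6251521563335, 'cx': 320.73688786514793, 'cy': 197.62170434002778, 'dist': array([0.01287868, 0.        , 0.        , 0.        , 0.        ]), 'T': array([[-0.4118852 ,  0.66090215, -0.62734276,  1.60897307],
       [ 0.91120717,  0.29327128, -0.28929819,  0.46011236],
       [-0.00721618, -0.69079686, -0.72301288,  1.30320997],
       [ 0.        ,  0.        ,  0.        ,  1.        ]])}
top {'fx': 425.9079703674915, 'fy': 425.9079703674915, 'cx': 313.53693478782526, 'cy': 202.75090111488078, 'dist': array([-0.10618105,  0.        ,  0.        ,  0.        ,  0.        ]), 'T': array([[ 0.02050351, -0.99103333,  0.13203236,  0.39910193],
       [-0.9997063 , -0.02202877, -0.01010176, -0.01744833],
       [ 0.01291969, -0.13178646, -0.99119393,  1.26752424],
       [ 0.        ,  0.        ,  0.        ,  1.        ]])}
{'t': 0.1, 'q': array([-79.61897058,  24.93063603,   1.4299202 ,  90.18409579,
        -0.66633   ,  64.97500831,  -4.3012421 ]), 'joint_vel': array([-0.02710781, -0.08202035, -0.01139652, -0.13169552,  0.0592261 ,
       -0.19574106, -0.04800477]), 'effort': array([ 2.68257223e-03, -6.69132757e+01,  9.88155194e-01, -3.15145004e+01,
       -6.04235474e-02,  3.74114478e-02,  4.07876007e-05]), 'tcp_pos': array([0.17491417, 0.59962979, 0.29154156]), 'orientation': array([-1.79918744e+02,  5.42559679e-03,  1.63738272e+02]), 'contact_force': array([1.0766989 , 0.19776573, 0.84157237]), 'wrist_torque': array([-0.01837747,  0.01467735,  0.00185523]), 'grip_force': 0.0, 'opening': 0.9993724940399998} 0.0467
```

View pics/scene0.png

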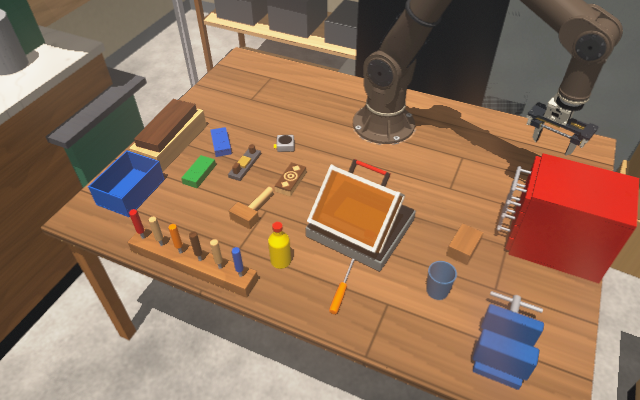

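View pics/top0.png

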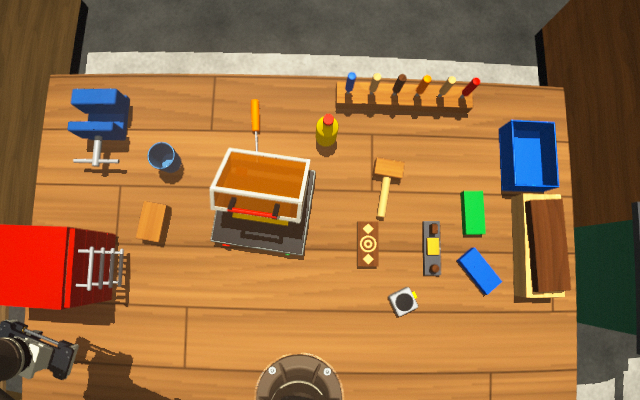

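Candidates for the blank in the top view are brown with a rosette (368,245), green (473,213) and blue (480,271). The brown one fits: dark, carved rosette and diamonds. In the top view the guard handle is at about (251,212). I'll confirm with enlarged crops.

Run:
```python
import cv2
t=cv2.imread("pics/top0.png");s=cv2.imread("pics/scene0.png")
cv2.imwrite("pics/ct.png",cv2.resize(t[140:280,200:390],None,fx=4,fy=4,interpolation=cv2.INTER_CUBIC))
cv2.imwrite("pics/cs.png",cv2.resize(s[150:270,265:425],None,fx=5,fy=5,interpolation=cv2.INTER_CUBIC))
```

```text
(no output)
```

View pics/ct.png

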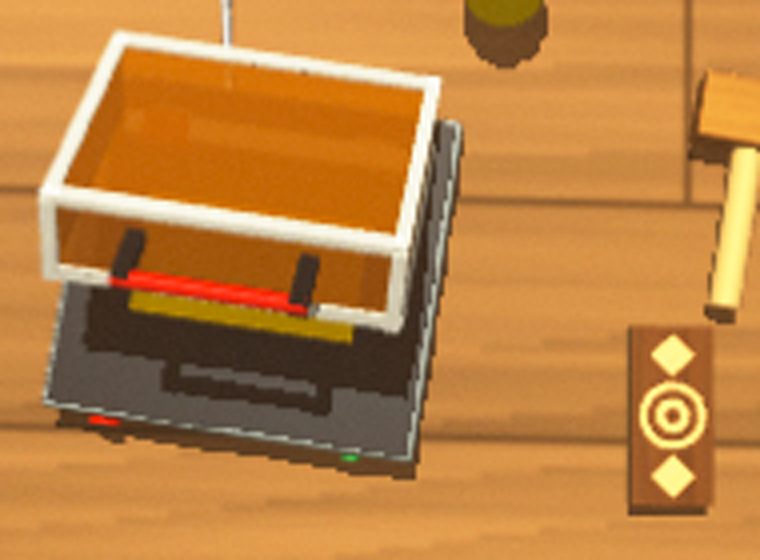

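View pics/cs.png

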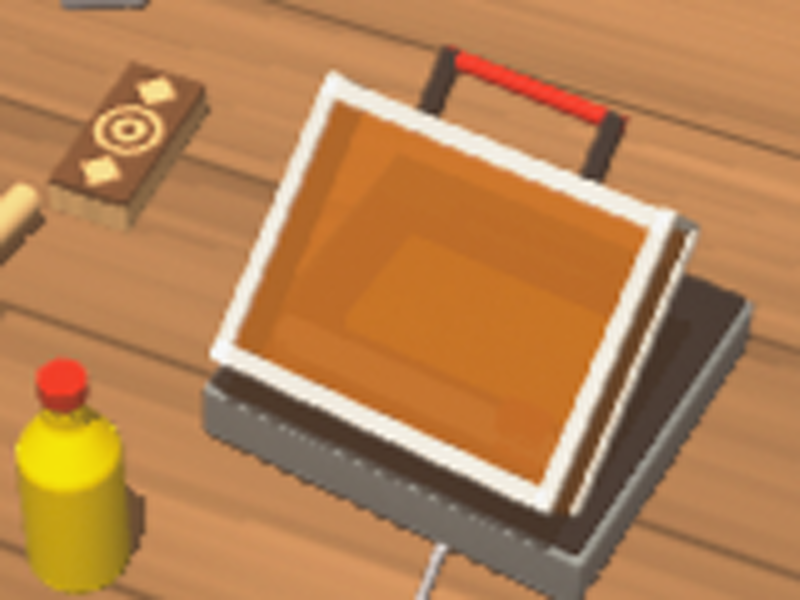

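The crop confirms that the brown piece with the rosette and diamonds is the blank. Its top face in the top crop spans (629,327) to (710,505). The handle bar ends are at (115,280)/(310,308) in the top crop and (620,122)/(452,60) in the scene crop. The deck corners can be seen in both. Next I'll triangulate.

```bash
cat > h.py <<'E'
import numpy as np, cv2
from plant import arm
from scipy.spatial.transform import Rotation as Ro
def ray(n,px):
    m=arm.camera_model(n);K=np.array([[m['fx'],0,m['cx']],[0,m['fy'],m['cy']],[0,0,1]])
    u=cv2.undistortPoints(np.array([[px]],float),K,m['dist'])[0,0]
    d=m['T'][:3,:3]@[u[0],u[1],1]; return m['T'][:3,3],d/np.linalg.norm(d)
def plane(n,px,z):
    o,d=ray(n,px); return o+d*(z-o[2])/d[2]
def tri(pt,ps):
    A=np.zeros((3,3));b=np.zeros(3);R=[ray("top",pt),ray("scene",ps)]
    for o,d in R: P=np.eye(3)-np.outer(d,d);A+=P;b+=P@o
    x=np.linalg.solve(A,b); return x,max(np.linalg.norm((np.eye(3)-np.outer(d,d))@(x-o)) for o,d in R)
def proj(n,p):
    m=arm.camera_model(n);K=np.array([[m['fx'],0,m['cx']],[0,m['fy'],m['cy']],[0,0,1]])
    Ti=np.linalg.inv(m['T']); return cv2.projectPoints(np.array(p,float).reshape(-1,3),cv2.Rodrigues(Ti[:3,:3])[0],Ti[:3,3],K,m['dist'])[0][:,0]
def jog(pos,R):
    "shift/turn numbers from present measured pose to TCP pos, R"
    s=arm.sense();R0=Ro.from_euler('xyz',s['orientation'],degrees=True)
    return np.round(R0.inv().apply(np.array(pos)-s['tcp_pos'])/.25,3),np.round((R0.inv()*R).as_rotvec(degrees=True)/90,3)
E
python3 - <<'E'
from h import *
np.set_printoptions(precision=4,suppress=True)
c=lambda x,y:(200+x/4-.375,140+y/4-.375)
s=lambda x,y:(265+x/5-.4,150+y/5-.4)
for k,a,b in [("hL",(115,280),(620,122)),("hR",(310,308),(452,60)),("deckFL",(43,404),(747,302)),("deckBR",(462,125),(205,388)),
  ("blk far R?",(712,328),(50,182)),("near",(629,505),(207,85)),("near R",(706,505),(135,63)),("farL",(629,327),(130,213)),("ros",(673,415),(128,130)),("glue",(505,0),(62,372))]:
    print(k,*tri(c(*a),s(*b)))
for k,a,z in [("FL",(43,404),.055),("FR",(413,462),.055),("BR",(462,125),.055)]: print(k,plane("top",c(*a),z))
for k,a in [("fr",(712,328)),("fl",(629,327)),("nl",(629,505)),("nr",(706,505)),("d1",(673,355)),("d2",(673,477)),("r",(673,415))]: print(k,plane("top",c(*a),.03))
for k,a in [("BR",(205,388)),("BL",(580,555)),("FL",(747,302))]: print(k,plane("scene",s(*a),.055))
print("tape",plane("top",(403,301),.034),"mallet end",plane("top",(382,217),.022),"plane",plane("top",(432,248),.02))
E
```

```text
hL [0.5151 0.1783 0.2381] 0.0010253043677186414
hR [0.5001 0.0623 0.2322] 0.002294107651128794
deckFL [0.4465 0.2607 0.0485] 0.002811795690937087
deckBR [ 0.656  -0.0329  0.0465] 0.0003127929841703526
blk far R? [ 0.5132 -0.2204  0.0242] 0.0007422193725511957
near [ 0.3833 -0.1605  0.0282] 0.0014315696764937156
near R [ 0.3845 -0.2169  0.0295] 0.002083716811908445
farL [ 0.513  -0.1593  0.0187] 0.00021735086643016
ros [ 0.4488 -0.1916  0.0289] 0.0010313890908279918
glue [ 0.7345 -0.0725  0.1241] 0.014013192820075383
FL [0.4452 0.2619 0.055 ]
FR [ 0.4105 -0.0027  0.055 ]
BR [ 0.654  -0.0325  0.055 ]
fr [ 0.5124 -0.2188  0.03  ]
fl [ 0.5119 -0.1578  0.03  ]
nl [ 0.3828 -0.159   0.03  ]
nr [ 0.3838 -0.2149  0.03  ]
d1 [ 0.492  -0.1902  0.03  ]
d2 [ 0.4035 -0.1908  0.03  ]
r [ 0.4483 -0.1905  0.03  ]
BR [ 0.6625 -0.0299  0.055 ]
BL [0.6895 0.2296 0.055 ]
FL [0.454  0.2593 0.055 ]
tape [ 0.2845 -0.2928  0.034 ] mallet end [ 0.5271 -0.2331  0.022 ] plane [ 0.4383 -0.3826  0.02  ]
```

Run:
```python
from h import *
np.set_printoptions(precision=3,suppress=True)
print(tri((68,307),(533,162)), tri((72,228),(637,190)))
print("box front bottom",plane("top",(125,300),0),plane("scene",(510,252),0))
R=Ro.from_euler('xyz',[180,0,82.8],degrees=True)
for p in [(.175,.6,.45),(.508,.12,.40),(.508,.12,.2875)]: print(jog(p,R))
```

```text
(array([0.267, 0.565, 0.226]), np.float64(0.009395106491049519)) (array([0.442, 0.694, 0.282]), np.float64(0.12799786659431542))
box front bottom [0.263 0.525 0.   ] [0.452 0.578 0.   ]
(array([ 0.   ,  0.001, -0.634]), array([-0.001,  0.001,  0.899]))
(array([-1.816, -1.469, -0.432]), array([-0.001,  0.001,  0.899]))
(array([-1.816, -1.469,  0.018]), array([-0.001,  0.001,  0.899]))
```

Request:
jog_arm(delta_pos=[[0, 0, -0.5], [0, 0, -0.5], [0, 0, -0.5], [-0.98, -0.79, -0.45], [-0.98, -0.79, -0.45], [-0.98, -0.79, -0.45], [-0.98, -0.79, -0.45], [-0.98, -0.79, -0.45], [-0.98, -0.79, -0.45], [-0.98, -0.79, -0.45]], rot=[[0, 0, 0], [0, 0, 0], [0, 0, 0], [0, 0, 0.46], [0, 0, 0.46], [0, 0, 0.46], [0, 0, 0.46], [0, 0, 0.46], [0, 0, 0.46], [0, 0, 0.46]], claw=0.3)

```text
t: 0.93
tcp_pos: [0.3422, 0.3588, 0.4054]
orientation: [-180.0, -0.0, 122.0]
contact_force: [0.4, 0.8, 0.4]
opening: 0.33
grip_force: 0.0
```

```bash
cat >> h.py <<'E'
import sys,json
np.set_printoptions(precision=3,suppress=True)
def st():
    s=arm.sense();print("t",round(s['t'],2),"q",s['q'].round(1),"p",s['tcp_pos'].round(4),"o",s['orientation'].round(1),"F",s['contact_force'].round(1),"op",round(s['opening'],3),"gf",round(s['grip_force'],1))
    open('log','a').write(json.dumps([list(s['q']),list(s['tcp_pos']),list(s['orientation'])])+"\n")
E
python3 - <<'E'
from h import *
st()
R=Ro.from_euler('xyz',[180,0,82.8],degrees=True)
for p in [(.508,.12,.37),(.508,.12,.2875)]: print(jog(p,R))
E
```

```text
t 0.93 q [-65.8   7.8  15.4  98.1  -2.2  74.4 -18. ] p [0.342 0.359 0.405] o [-180.   -0.  122.] F [0.4 0.8 0.4] op 0.33 gf 0.0
(array([-1.162,  0.057,  0.141]), array([-0.   ,  0.   ,  0.435]))
(array([-1.162,  0.057,  0.471]), array([-0.   ,  0.   ,  0.435]))
```

Request:
jog_arm(delta_pos=[[-1, 0.05, 0.13], [-1, 0.05, 0.13], [-1, 0.05, 0.13], [-1, 0.05, 0.13], [-1, 0.05, 0.13], [-1, 0.05, 0.13], [-1, 0.05, 0.13], [-1, 0.05, 0.13], [-1, 0.05, 0.13]], rot=[[0, 0, 0.43], [0, 0, 0.43], [0, 0, 0.43], [0, 0, 0.43], [0, 0, 0.43], [0, 0, 0.43], [0, 0, 0.43], [0, 0, 0.43], [0, 0, 0.43]])

```text
t: 1.68
tcp_pos: [0.4856, 0.1565, 0.3728]
orientation: [-179.9, 0.0, 83.6]
contact_force: [-0.3, 0.7, -0.2]
opening: 0.301
grip_force: 0.0
```

Run:
```python
from h import *
st()
R=Ro.from_euler('xyz',[180,0,82.8],degrees=True)
for p in [(.508,.12,.37),(.508,.12,.2875)]: print(jog(p,R))
```

```text
t 1.68 q [-48.7  10.7  30.  100.5  -5.7  70.4 -23.5] p [0.486 0.157 0.373] o [-179.9    0.    83.6] F [-0.3  0.7 -0.2] op 0.301 gf 0.0
(array([-0.135,  0.105,  0.011]), array([-0.001,  0.   ,  0.009]))
(array([-0.135,  0.106,  0.341]), array([-0.001,  0.   ,  0.009]))
```

Request:
jog_arm(delta_pos=[[-0.135, 0.105, 0], [-0.135, 0.105, 0], [-0.135, 0.105, 0.15], [-0.135, 0.105, 0.25], [-0.135, 0.105, 0.34], [-0.135, 0.105, 0.34], [-0.135, 0.105, 0.34]], rot=[[0, 0, 0.009], [0, 0, 0.009], [0, 0, 0.009], [0, 0, 0.009], [0, 0, 0.009], [0, 0, 0.009], [0, 0, 0.009]])

```text
t: 2.27
tcp_pos: [0.5073, 0.1212, 0.2879]
orientation: [-179.9, 0.0, 83.0]
contact_force: [0.8, 0.1, 0.0]
opening: 0.301
grip_force: 0.0
```

Run:
```python
from h import *
st()
a=arm.capture("scene")[120:240,260:420];b=arm.capture("top")[150:270,190:350]
cv2.imwrite("pics/g1.png",np.vstack([cv2.resize(x,None,fx=2.5,fy=2.5,interpolation=cv2.INTER_CUBIC) for x in(a,b)]))
```

```text
t 2.27 q [-43.3  16.4  30.7 106.6  -9.6  59.7 -15.8] p [0.507 0.121 0.288] o [-179.9    0.    83. ] F [0.8 0.1 0. ] op 0.301 gf 0.0
```

View pics/g1.png

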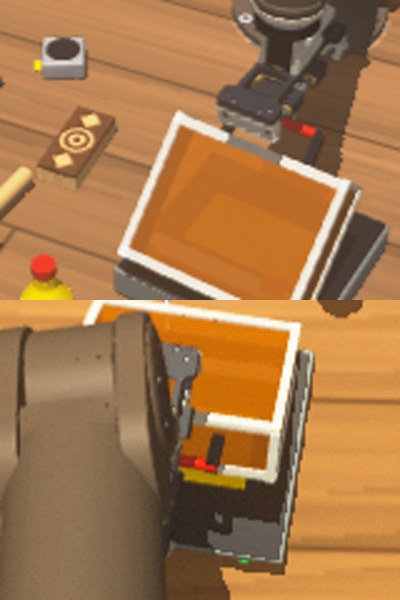

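The crop shows the fingers at the bar (scene crop ~(265,130)), with the red bar running between them and the guard undisturbed. I'll close on it.

Request:
jog_arm(delta_pos=[[0, 0, 0], [0, 0, 0], [0, 0, 0], [0, 0, 0]], rot=[[0, 0, 0], [0, 0, 0], [0, 0, 0], [0, 0, 0]], claw=0, grip_force=12)

```text
t: 2.7
tcp_pos: [0.5082, 0.1201, 0.2888]
orientation: [180.0, -0.1, 82.8]
contact_force: [-3.2, 0.6, 3.9]
opening: 0.124
grip_force: 12.0
```

Run:
```python
from h import *
st()
s=arm.sense(); yaw=np.radians(-7.1)
ex=np.array([np.cos(yaw),np.sin(yaw),0])
R0=Ro.from_euler('xyz',s['orientation'],degrees=True)
# arc about hinge, bar assumed at grasp pt -5mm
r=.2295;p0=s['tcp_pos']-[0,0,.0467+.005]
phi0=np.arcsin((p0[2]-.055)/r); print("phi0",np.degrees(phi0),np.degrees(phi0)-11.3,"hinge",p0+ex*r*np.cos(phi0))
for d in range(4,56,4):
    ph=min(phi0+np.radians(d),np.radians(100.6))
    dp=ex*r*(np.cos(phi0)-np.cos(ph))+np.array([0,0,r*(np.sin(ph)-np.sin(phi0))])
    print(d,(R0.inv().apply(dp)/.25).round(3))
```

```text
t 2.7 q [-43.2  16.3  30.8 106.5  -9.6  59.7 -15.8] p [0.508 0.12  0.289] o [180.   -0.1  82.8] F [-3.2  0.6  3.9] op 0.124 gf 12.0
phi0 52.52281403087559 41.22281403087558 hinge [0.647 0.103 0.237]
4 [ 0.     0.052 -0.037]
8 [ 0.     0.107 -0.071]
12 [ 0.     0.164 -0.1  ]
16 [ 0.     0.222 -0.126]
20 [ 0.     0.283 -0.147]
24 [ 0.001  0.345 -0.164]
28 [ 0.001  0.407 -0.177]
32 [ 0.001  0.471 -0.185]
36 [ 0.001  0.535 -0.189]
40 [ 0.001  0.599 -0.188]
44 [ 0.001  0.663 -0.183]
48 [ 0.001  0.726 -0.174]
52 [ 0.001  0.727 -0.174]
```

Request:
jog_arm(delta_pos=[[0, 0.03, -0.02], [0, 0.08, -0.055], [0, 0.135, -0.086], [0, 0.19, -0.113], [0, 0.25, -0.136], [0, 0.31, -0.155], [0, 0.37, -0.17], [0, 0.43, -0.18], [0, 0.48, -0.186], [0, 0.535, -0.189]], rot=[[0, 0, 0], [0, 0, 0], [0, 0, 0], [0, 0, 0], [0, 0, 0], [0, 0, 0], [0, 0, 0], [0, 0, 0], [0, 0, 0], [0, 0, 0]])

```text
t: 3.53
tcp_pos: [0.6414, 0.103, 0.3358]
orientation: [-180.0, -0.0, 82.8]
contact_force: [-1.4, 0.1, 1.7]
opening: 0.125
grip_force: 12.0
```

Request:
jog_arm(delta_pos=[[0, 0.05, 0.001], [0, 0.09, 0.003], [0, 0.13, 0.007], [0, 0.155, 0.01], [0, 0.155, 0.01], [0, 0.155, 0.01]], rot=[[0, 0, 0], [0, 0, 0], [0, 0, 0], [0, 0, 0], [0, 0, 0], [0, 0, 0]])

```text
t: 4.03
tcp_pos: [0.6796, 0.098, 0.3327]
orientation: [180.0, 0.0, 82.8]
contact_force: [1.2, -0.6, -1.1]
opening: 0.122
grip_force: 12.0
```

Run:
```python
from h import *
st()
```

```text
t 4.03 q [-31.1  31.3  31.   78.8 -16.1  74.3  -6.7] p [0.68  0.098 0.333] o [180.    0.   82.8] F [ 1.2 -0.6 -1.1] op 0.122 gf 12.0
```

Request:
jog_arm(delta_pos=[[0, 0.01, 0.002], [0, 0.02, 0.004], [0, 0.03, 0.006], [0, 0.04, 0.008], [0, 0.04, 0.008]], rot=[[0, 0, 0], [0, 0, 0], [0, 0, 0], [0, 0, 0], [0, 0, 0]])

```text
t: 4.45
tcp_pos: [0.6856, 0.0974, 0.3315]
orientation: [-179.5, -0.0, 82.8]
contact_force: [-23.7, 0.6, 17.0]
opening: 0.137
grip_force: 12.0
```

Run:
```python
from h import *
st()
```

```text
t 4.45 q [-30.4  32.2  30.9  77.4 -16.6  75.3  -6.3] p [0.686 0.097 0.332] o [-179.5   -0.    82.8] F [-23.7   0.6  17. ] op 0.137 gf 12.0
```

Request:
jog_arm(delta_pos=[[0, -0.03, -0.005], [0, -0.03, -0.005], [0, -0.03, -0.005], [0, -0.03, -0.005]], rot=[[0, 0, 0], [0, 0, 0], [0, 0, 0], [0, 0, 0]], claw=0.35)

```text
t: 4.78
tcp_pos: [0.6822, 0.0983, 0.3323]
orientation: [180.0, -0.0, 82.8]
contact_force: [-0.1, -1.2, 0.0]
opening: 0.338
grip_force: 0.0
```

Request:
jog_arm(delta_pos=[[0, 0, -0.1], [0, 0, -0.2], [0, 0, -0.4], [0, -0.2, -0.5], [0, -0.9, -0.4], [0, -0.9, -0.4], [0, -0.9, -0.4], [0, -0.9, -0.4], [0, -0.9, -0.4], [0, -0.9, -0.4]], rot=[[0, 0, 0], [0, 0, 0], [0, 0, 0], [0, 0, 0], [0, 0, 0], [0, 0, 0], [0, 0, 0], [0, 0, 0], [0, 0, 0], [0, 0, 0]])

```text
t: 5.62
tcp_pos: [0.4547, 0.1269, 0.4323]
orientation: [-179.9, -0.1, 83.0]
contact_force: [1.0, 0.1, 0.6]
opening: 0.353
grip_force: 0.0
```

```bash
python3 - <<'E'
from h import *
st()
E
cat > kin.py <<'E'
import numpy as np, json, itertools
from scipy.optimize import least_squares
from scipy.spatial.transform import Rotation as Ro
D=[json.loads(l) for l in open('log')]
D.append([[-79.618,24.895,1.432,90.138,-.665,64.973,-4.303],[.17491,.59963,.29154],[-179.92,0,163.738]])
Q=np.array([d[0] for d in D]);P=np.array([d[1] for d in D]);R=Ro.from_euler('xyz',[d[2] for d in D],degrees=True)
AX='zyzyzyz'
def fk(v,sg,q):
    q=np.atleast_2d(q);n=len(q);o=v[:7];L=v[7:].reshape(8,3)
    r=Ro.identity(n);p=np.zeros((n,3))
    for i in range(7):
        p=p+r.apply(L[i]); r=r*Ro.from_euler(AX[i],sg[i]*q[:,i]+o[i]*57.3,degrees=True)
    return p+r.apply(L[7]),r
if __name__=='__main__':
    best=[]
    for s in itertools.product([1,-1],repeat=4):
        sg=[s[0],1,s[1],1,s[2],1,s[3]]
        v0=np.zeros(31);L=v0[7:].reshape(8,3);L[1,2]=.35;L[3,2]=.4;L[5,2]=.4;L[7,2]=.25
        for o7 in(0,np.pi/2,-np.pi/2,np.pi):
            v=v0.copy();v[6]=o7;w=v.copy()
            def f(v):
                p,r=fk(v,sg,Q);d=(v-w);d[7:]*=.003;d[:7]*=.003; d[[7+5,7+11,7+17,7+23]]*=.05
                return np.r_[((p-P)).ravel(),(r.inv()*R).as_rotvec().ravel()*.3,d]
            x=least_squares(f,v);best.append((x.cost,sg,x.x))
    best.sort(key=lambda b:b[0])
    for b in best[:3]: print(b[0],b[1],b[2][:7].round(3)*57.3,'\n',b[2][7:].reshape(8,3).round(3))
    p,r=fk(best[0][2],best[0][1],Q);print(np.abs(p-P).max(),np.degrees((r.inv()*R).magnitude()).max())
    json.dump([best[0][1],list(best[0][2])],open('kin.json','w'))
E
python3 kin.py
```

```text
t 5.62 q [-49.4   4.2  30.2  98.8  -2.3  77.7 -25.8] p [0.455 0.127 0.432] o [-179.9   -0.1   83. ] F [1.  0.1 0.6] op 0.353 gf 0.0
8.1629201166327e-08 [-1, 1, -1, 1, -1, 1, -1] [-5.73000e-02  5.73000e-02 -5.73000e-02  0.00000e+00  0.00000e+00
 -0.00000e+00  8.99037e+01] 
 [[-0.    -0.004 -0.   ]
 [ 0.002 -0.016  0.274]
 [ 0.008 -0.016  0.   ]
 [-0.006 -0.011  0.556]
 [-0.001 -0.011  0.   ]
 [ 0.001 -0.001  0.427]
 [-0.    -0.001  0.   ]
 [ 0.003  0.001  0.305]]
1.1071354671736056e-05 [-1, 1, -1, 1, -1, 1, -1] [-7.44900e-01  5.73000e-02 -5.73000e-02  0.00000e+00  5.73000e-02
 -5.73000e-02  8.91588e+01] 
 [[ 0.016 -0.031 -0.   ]
 [ 0.031  0.02   0.294]
 [ 0.006  0.02   0.   ]
 [ 0.    -0.011  0.544]
 [-0.02  -0.011  0.   ]
 [ 0.006 -0.03   0.421]
 [-0.01  -0.03   0.   ]
 [ 0.018 -0.012  0.328]]
1.1120226283994194e-05 [-1, 1, -1, 1, -1, 1, -1] [ 6.30300e-01  5.73000e-02 -0.00000e+00 -0.00000e+00  0.00000e+00
 -0.00000e+00  9.06486e+01] 
 [[-0.018  0.022 -0.   ]
 [-0.028 -0.052  0.253]
 [ 0.01  -0.052  0.   ]
 [-0.012 -0.01   0.568]
 [ 0.017 -0.01   0.   ]
 [-0.005  0.028  0.433]
 [ 0.01   0.028  0.   ]
 [-0.011  0.015  0.282]]
7.345253332846635e-05 0.0641605374463813
```

```bash
cat >> kin.py <<'E'
LO=np.array([-149.89,-25.12,-72.63,4.76,-75.54,6.69,-157.13]);HI=np.array([149.89,119.58,75.52,147.25,255.54,114.76,157.13])
def ik(p,Rt,q0,reg=1e-3):
    sg,v=json.load(open('kin.json'));v=np.array(v);lo,hi=LO+4,HI-4
    def f(q):
        pp,r=fk(v,sg,q);return np.r_[(pp[0]-p)*10,(r[0].inv()*Rt).as_rotvec()*3,reg*(q-q0)/57.3]
    x=least_squares(f,np.clip(q0,lo+.1,hi-.1),bounds=(lo,hi),x_scale=30)
    pp,r=fk(v,sg,x.x);return x.x,np.linalg.norm(pp[0]-p),np.degrees((r[0].inv()*Rt).magnitude())
def toolR(z,y):
    z=np.array(z,float);z/=np.linalg.norm(z);y=np.array(y,float);y-=z*(y@z);y/=np.linalg.norm(y)
    return Ro.from_matrix(np.c_[np.cross(y,z),y,z])
E
cat > feas.py <<'E'
from kin import *
np.set_printoptions(precision=0,suppress=True)
rng=np.random.default_rng(0);q00=Q[-2] if len(Q)>1 else Q[0]
seeds=[q00]+[np.clip(q00+rng.normal(size=7)*[30,20,40,20,60,25,60],LO+5,HI-5) for _ in range(4)]
def test(g,z,y):
    best=None
    for sgn in(1,-1):
        Rt=toolR(z,np.array(y)*sgn);p=np.array(g)-.0467*np.array(z)
        for s in seeds:
            q,e,a=ik(p,Rt,s)
            if e<.003 and a<1.5:
                c=np.abs(q-q00).max()
                if best is None or c<best[0]: best=(c,q)
    return best
S=lambda d:np.sin(np.radians(d));C=lambda d:np.cos(np.radians(d))
print("flat")
for dx in(1,-1):
    for g in(0,15,30,45,60):
        b=test([.448-dx*.025,-.19,.02],[dx*S(g),0,-C(g)],[0,1,0]); print(dx,g,b and b[1])
ey=np.array([.1236,.9923,0])
print("place")
for e in(1,-1):
    for g in(15,30,45,55):
        z=e*S(g)*ey-np.array([0,0,C(g)]);b=test(np.array([.547,.115,.085])-e*.025*ey,z,[.9923,-.1236,0]);print(e,g,b and b[1])
print("stand")
for az in range(-180,180,30):
    for el in(30,45,60):
        b=test([.42,-.14,.085],[C(az)*S(el),S(az)*S(el),-C(el)],[-S(az),C(az),0]);print(az,el,b and b[1])
E
time python3 feas.py
```

```text
flat
1 0 [ -8.  34.  35. 127. -39.  30. -33.]
1 15 [ 14.  27.  10. 137. -72.  11.   2.]
1 30 [ 75.  48. -68. 143. 120.  35.   1.]
1 45 None
1 60 None
-1 0 [-10.  37.  36. 121. -39.  34. -36.]
-1 15 [-13.  45.  40. 109. -28.  53. -48.]
-1 30 [ -8.  50.  32.  97. -15.  68. -60.]
-1 45 [  3.  56.  13.  84.  -0.  85. -76.]
-1 60 [  3.  65.  13.  73.   1. 101. -75.]
place
1 15 [-10.  28.   6. 114. -29.  38.  11.]
1 30 [ -5.  32.  11. 116. -54.  46.  41.]
1 45 [ -1.  39.  17. 117. -69.  61.  61.]
1 55 [   8.   43.    9.  115.  -72.   66. -113.]
-1 15 [-32.  34.   6. 104.  11.  52. -41.]
-1 30 [-35.  39.   2.  97.  23.  65. -54.]
-1 45 [-42.  47.   6.  91.  27.  77. -58.]
-1 55 [-46.  53.   9.  87.  29.  84. -59.]
stand
-180 30 [-16.  42.  36. 106. -15.  70. -62.]
-180 45 [ -7.  48.  23.  95.  -6.  84. -71.]
-180 60 [ -1.  56.  13.  86.   0.  99. -78.]
-150 30 [-22.  38.  32. 111.  -1.  60. -51.]
-150 45 [-18.  45.  21. 103.   8.  74. -62.]
-150 60 [-15.  53.  15.  95.  14.  88. -68.]
-120 30 [-21.  31.  18. 120.  20.  50. -50.]
-120 45 [-28.  39.  20. 115.  25.  60. -58.]
-120 60 [-29.  48
[... 262 characters left out ...]
0 30 None
-30 45 None
-30 60 None
0 30 None
0 45 None
0 60 None
30 30 [ 53.  23. -27. 138. -72.  16.  38.]
30 45 None
30 60 None
60 30 [ 14.  29.  28. 129. -61.  51.  60.]
60 45 [  19.   38.   33.  128.  -69.   70. -104.]
60 60 [ 30.  47.  27. 125. -71.  82. -94.]
90 30 [ -5.  42.  53. 118. -55.  75. -98.]
90 45 [  7.  49.  47. 113. -56.  88. -92.]
90 60 [ 15.  57.  42. 107. -57. 101. -88.]
120 30 [ -8.  45.  50. 110. -43.  78. -84.]
120 45 [  1.  53.  45. 101. -42.  93. -83.]
120 60 [  7.  61.  42.  93. -42. 107. -81.]
150 30 [-13.  46.  47. 105. -31.  77. -70.]
150 45 [ -5.  52.  38.  95. -26.  91. -75.]
150 60 [  6.  58.  23.  85. -20. 103. -83.]
real	0m49.513s
user	0m49.859s
sys	0m0.072s
```

```bash
cat > pl.py <<'E'
from h import *
import kin
from kin import ik,toolR,LO,HI
from scipy.spatial.transform import Slerp
S=lambda d:np.sin(np.radians(d));C=lambda d:np.cos(np.radians(d))
def tz(az,el): return np.array([C(az)*S(el),S(az)*S(el),-C(el)])   # el from straight down
def pose(g,z,y): return np.array(g)-.0467*np.array(z),toolR(z,y)
def mid(a,b,f): return a[0]+f*(b[0]-a[0]),Slerp([0,1],Ro.concatenate([a[1],b[1]]))(f)
def cur():
    s=arm.sense();return s['tcp_pos'],Ro.from_euler('xyz',s['orientation'],degrees=True)
def seq(ps,a=None,q=None):
    a=a or cur();q=arm.sense()['q'] if q is None else q
    for b in ps:
        for f in np.linspace(.2,1,5):
            m=mid(a,b,f);q,e,r=ik(*m,q)
            if e>.003 or r>1.5: print("  BAD",f,e,r)
        d=a[1].inv().apply(b[0]-a[0]);rv=(a[1].inv()*b[1]).as_rotvec(degrees=True)
        print("pos",(d/.25).round(3),"rot",(rv/90).round(3),"rows",max(np.linalg.norm(d)/.0417,np.linalg.norm(rv)/7.16).round(1),"q",q.round(0),"margin",np.minimum(q-LO,HI-q).min().round(0))
        a=b
    return a,q
E
python3 - <<'E'
from pl import *
for s in(1,-1):
    print(s);g=np.array([.448,-.19,.025]);z=tz(180,40)
    up=pose(g+[0,0,.09],z,[0,s,0]);m=mid(cur(),up,.5);m=(m[0],m[1])
    a,q=seq([m,up,pose(g,z,[0,s,0]),up])
    st1=pose([.43,-.15,.12],tz(-90,50),[-s,0,0]);st2=pose([.43,-.15,.12],tz(-90,50),[s,0,0])
    for x in(st1,st2): seq([mid(up,x,.5),x],up,q)
E
```

```text
1
pos [-0.625  0.124  0.561] rot [ 0.187  0.165 -0.514] rows 7.2 q [-17.  23.  27. 100. -16.  81.  56.] margin 33.0
pos [-0.687 -0.291  0.406] rot [ 0.187  0.165 -0.514] rows 7.2 q [  2.  45.  16.  90.  -0.  85. 107.] margin 30.0
pos [-0.231 -0.     0.276] rot [0. 0. 0.] rows 2.2 q [  2.  51.  14.  91.  -1.  77. 106.] margin 38.0
pos [ 0.231  0.    -0.276] rot [0. 0. 0.] rows 2.2 q [  2.  45.  15.  90.  -0.  85. 107.] margin 30.0
pos [0.073 0.152 0.063] rot [ 0.354  0.044 -0.354] rows 6.3 q [-13.  39.  10. 106.  24.  72. 115.] margin 41.0
pos [-0.024  0.175 -0.031] rot [ 0.354  0.044 -0.354] rows 6.3 q [-27.  32.   4. 128.  53.  58. 113.] margin 19.0
pos [0.073 0.152 0.063] rot [ 0.047 -0.385  0.542] rows 8.4 q [-26.  30.  37. 118.   2.  45.  53.] margin 29.0
pos [ 0.173  0.038 -0.027] rot [ 0.047 -0.385  0.542] rows 8.4 q [-66.  57.  71. 130.  -6.  29.  -0.] margin 5.0
-1
pos [-0.625  0.124  0.561] rot [ 0.16  -0.182  0.441] rows 6.3 q [-35.  24.  41. 102.  -6.  79. -39.] margin 35.0
pos [-0.195  0.577  0.592] rot [ 0.16  -0.182  0.441] rows 6.3 q [-15.  52.  46.  92. -16.  86. -54.] margin 28.0
pos [0.231 0.    0.276] rot [0. 0. 0.] rows 2.2 q [-13.  58.  43.  93. -20.  79. -54.] margin 33.0
pos [-0.231 -0.    -0.276] rot [0. 0. 0.] rows 2.2 q [-15.  52.  46.  92. -16.  86. -54.] margin 28.0
pos [-0.073 -0.152  0.063] rot [-0.354 -0.044 -0.354] rows 6.3 q [-34.  46.  43. 108.   7.  65. -43.] margin 32.0
pos [ 0.024 -0.175 -0.031] rot [-0.354 -0.044 -0.354] rows 6.3 q [-55.  41.  47. 130.  34.  37. -43.] margin 17.0
pos [-0.073 -0.152  0.063] rot [-0.047  0.385  0.542] rows 8.4 q [-44.  47.  71. 119. -32.  51. -91.] margin 4.0
  BAD 0.8 0.011208084250227138 1.7536735799364065
  BAD 1.0 0.03937693695468625 5.986930576902347
pos [-0.173 -0.038 -0.027] rot [-0.047  0.385  0.542] rows 8.4 q [ -64.   62.   72.  135.  -32.   20. -153.] margin 4.0
```

```bash
cat > s2.py <<'E'
from pl import *
import itertools
q0=arm.sense()['q'];c0=cur()
def chain(a,b,q,n=4):
    m=99
    for f in np.linspace(1/n,1,n):
        q,e,r=ik(*mid(a,b,f),q)
        if e>.003 or r>1.5: return None
        m=min(m,np.minimum(q-LO,HI-q).min())
    return q,m
ey=np.array([.1236,.9923,0])
for s in(1,-1):
  g=np.array([.448,-.19,.025]);up=pose(g+[0,0,.09],tz(180,40),[0,s,0])
  qu=chain(c0,up,q0)[0]
  for (x,y),al in itertools.product([(.43,-.15),(.5,-.12),(.5,-.2)],[-150,-120,-90,90,120,150]):
    a=pose([x,y,.13],tz(al,50),[-s*S(al),s*C(al),0]);r=chain(up,a,qu)
    if not r: continue
    q1,m1=r; out=[]
    back=(a[0]-.1*tz(al,50)+[0,0,.1],a[1]);r=chain(a,back,q1,1)
    if not r: continue
    for t in(1,-1):
      b=pose([x,y,.13],tz(al+180,60),[-t*S(al),t*C(al),0]);v=pose([x,y,.3],tz(al,0),[-t*S(al),t*C(al),0])
      r2=chain(back,v,r[0]);r2=r2 and chain(v,b,r2[0])
      if not r2: continue
      for yw in(0,180):   # place: p up ; no-yaw e=-psi2=al direction
        # final e dir is +/-ey; yaw from al to e
        for e in(1,-1):
          ed=e*ey; ang=np.degrees(np.arctan2(ed[1],ed[0]))-al; yv=Ro.from_euler('z',ang,degrees=True).apply([-t*S(al),t*C(al),0])
          if yw: continue
          c=pose(np.array([.547,.115,.15]),S(30)*ed-np.array([0,0,C(30)]),yv);r3=chain(b,c,r2[0],6)
          if r3: out.append((t,e,round(r2[1]),round(r3[1])))
    print(s,x,y,al,"m1",round(m1),"q3",q1[2].round(),out)
E
time python3 s2.py
```

```text
1 0.43 -0.15 -150 m1 7 q3 68.0 []
1 0.43 -0.15 -120 m1 7 q3 68.0 [(1, 1, 6, 4), (1, -1, 6, 4)]
1 0.43 -0.15 -90 m1 4 q3 72.0 [(1, 1, 17, 4), (1, -1, 17, 4)]
1 0.5 -0.12 -150 m1 9 q3 66.0 []
1 0.5 -0.12 -120 m1 10 q3 66.0 [(1, 1, 4, 4), (1, -1, 4, 7)]
1 0.5 -0.12 -90 m1 6 q3 69.0 [(1, 1, 18, 4), (1, -1, 18, 4)]
1 0.5 -0.2 -150 m1 9 q3 67.0 [(1, -1, 4, 5)]
1 0.5 -0.2 -120 m1 8 q3 67.0 [(1, 1, 4, 4), (1, -1, 4, 4)]
1 0.5 -0.2 -90 m1 5 q3 71.0 [(1, 1, 14, 4), (1, -1, 14, 6)]
-1 0.43 -0.15 90 m1 35 q3 6.0 [(-1, 1, 19, 23), (-1, -1, 19, 20)]
-1 0.43 -0.15 120 m1 26 q3 -0.0 []
-1 0.5 -0.12 90 m1 32 q3 4.0 [(-1, 1, 30, 31), (-1, -1, 30, 28)]
-1 0.5 -0.12 120 m1 24 q3 -1.0 [(-1, 1, 9, 15), (-1, -1, 9, 11)]
-1 0.5 -0.2 90 m1 32 q3 4.0 [(-1, 1, 26, 29), (-1, -1, 26, 24)]
real	0m28.558s
user	0m28.764s
sys	0m0.135s
```

Request:
jog_arm(delta_pos=[[-0.625, 0.124, 0.561], [-0.625, 0.124, 0.561], [-0.625, 0.124, 0.561], [-0.625, 0.124, 0.561], [-0.625, 0.124, 0.561], [-0.625, 0.124, 0.561], [-0.625, 0.124, 0.561], [-0.625, 0.124, 0.561]], rot=[[0.16, -0.182, 0.441], [0.16, -0.182, 0.441], [0.16, -0.182, 0.441], [0.16, -0.182, 0.441], [0.16, -0.182, 0.441], [0.16, -0.182, 0.441], [0.16, -0.182, 0.441], [0.16, -0.182, 0.441]], claw=0.85)

```text
t: 6.28
tcp_pos: [0.4709, -0.0334, 0.2907]
orientation: [-172.0, 20.1, 43.9]
contact_force: [0.1, 0.8, 0.6]
opening: 0.837
grip_force: 0.0
```

Request:
jog_arm(delta_pos=[[-0.195, 0.577, 0.592], [-0.195, 0.577, 0.592], [-0.195, 0.577, 0.592], [-0.195, 0.577, 0.592], [-0.195, 0.577, 0.592], [-0.195, 0.577, 0.592], [-0.195, 0.577, 0.592], [-0.195, 0.577, 0.592], [-0.195, 0.577, 0.592], [-0.195, 0.577, 0.592]], rot=[[0.16, -0.182, 0.441], [0.16, -0.182, 0.441], [0.16, -0.182, 0.441], [0.16, -0.182, 0.441], [0.16, -0.182, 0.441], [0.16, -0.182, 0.441], [0.16, -0.182, 0.441], [0.16, -0.182, 0.441], [0.16, -0.182, 0.441], [0.16, -0.182, 0.441]])

```text
t: 7.12
tcp_pos: [0.4817, -0.1913, 0.1521]
orientation: [179.9, 39.9, 0.0]
contact_force: [-0.5, 0.6, -0.4]
opening: 0.852
grip_force: 0.0
```

Run:
```python
from pl import *
st()
g=np.array([.448,-.19,.025]);z=tz(180,40);y=[0,-1,0]
seq([pose(g,z,y),pose(g+[0,0,.09],z,y)])
i=arm.capture("top");cv2.imwrite("pics/top2.png",cv2.resize(i[120:290,200:410],None,fx=3.5,fy=3.5,interpolation=cv2.INTER_CUBIC))
```

```text
t 7.12 q [-15.5  52.7  48.   91.3 -16.9  86.9 -52.2] p [ 0.482 -0.191  0.152] o [179.9  39.9   0. ] F [-0.5  0.6 -0.4] op 0.852 gf 0.0
pos [ 0.223 -0.005  0.29 ] rot [ 0.001 -0.001  0.   ] rows 2.2 q [-14.  59.  45.  93. -21.  79. -52.] margin 31.0
pos [-0.231 -0.    -0.276] rot [0. 0. 0.] rows 2.2 q [-16.  53.  48.  92. -17.  87. -52.] margin 28.0
```

View pics/top2.png

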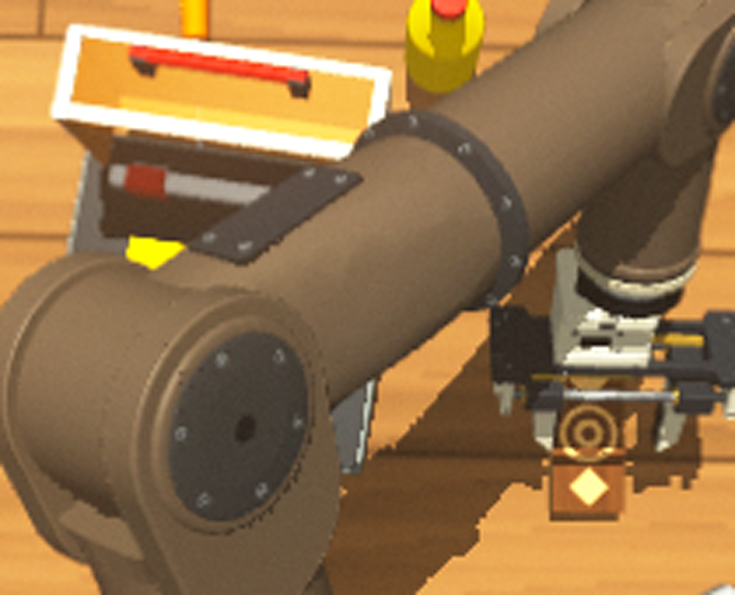

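The crop shows the guard upright at its stop (handle ~(220,65)). The open fingers straddle the blank's rosette (585,435) squarely. Descending to grip.

Request:
jog_arm(delta_pos=[[0.08, -0.003, 0.1], [0.15, -0.005, 0.19], [0.19, -0.005, 0.25], [0.223, -0.005, 0.29], [0.223, -0.005, 0.29], [0.223, -0.005, 0.29]], rot=[[0, 0, 0], [0, 0, 0], [0, 0, 0], [0, 0, 0], [0, 0, 0], [0, 0, 0]])

```text
t: 7.67
tcp_pos: [0.4775, -0.1905, 0.0609]
orientation: [179.9, 40.0, -0.2]
contact_force: [0.2, 0.3, 0.5]
opening: 0.85
grip_force: 0.0
```

Request:
jog_arm(delta_pos=[[0, 0, 0], [0, 0, 0], [0, 0, 0], [0, 0, 0], [0, 0, 0], [0, 0, 0]], rot=[[0, 0, 0], [0, 0, 0], [0, 0, 0], [0, 0, 0], [0, 0, 0], [0, 0, 0]], claw=0, grip_force=30)

```text
t: 8.17
tcp_pos: [0.4777, -0.1908, 0.0611]
orientation: [179.8, 40.0, -0.3]
contact_force: [2.5, 1.2, 6.6]
opening: 0.656
grip_force: 30.0
```

Run:
```python
from pl import *
st(); s=arm.sense(); p,R=cur(); g=p+R.apply([0,0,.0467]); print("grasp",g)
y=[0,-1,0]
up=(p+[0,0,.11],R)
sp=pose([.48,-.135,.14],tz(90,50),[-S(90)*-1,-C(90),0])
seq([up,mid(up,sp,.5),sp])
```

```text
t 8.17 q [-14.1  59.2  44.7  93.3 -20.8  79.4 -52.2] p [ 0.478 -0.191  0.061] o [179.8  40.   -0.3] F [2.5 1.2 6.6] op 0.656 gf 30.0
grasp [ 0.448 -0.191  0.025]
pos [-0.283  0.001 -0.337] rot [0. 0. 0.] rows 2.6 q [-16.  51.  49.  91. -16.  88. -52.] margin 26.0
pos [ 0.005 -0.04  -0.001] rot [ 0.048  0.385 -0.543] rows 8.4 q [  2.  33.  30. 105. -28.  67.  -0.] margin 42.0
pos [ 0.031 -0.023  0.013] rot [ 0.048  0.385 -0.543] rows 8.4 q [ 30.  40.   7. 102. -43.  79.  62.] margin 32.0
```

Request:
jog_arm(delta_pos=[[-0.08, 0, -0.1], [-0.18, 0, -0.215], [-0.283, 0, -0.337], [-0.283, 0, -0.337]], rot=[[0, 0, 0], [0, 0, 0], [0, 0, 0], [0, 0, 0]])

```text
t: 8.5
tcp_pos: [0.4786, -0.1926, 0.1767]
orientation: [179.6, 39.6, -0.5]
contact_force: [1.1, -1.3, -1.7]
opening: 0.654
grip_force: 30.0
```

Request:
jog_arm(delta_pos=[[0.001, -0.005, 0], [0.001, -0.01, 0], [0.002, -0.015, 0], [0.003, -0.02, 0], [0.003, -0.025, 0], [0.004, -0.03, 0], [0.005, -0.035, -0.001], [0.005, -0.04, -0.001], [0.005, -0.04, -0.001], [0.005, -0.04, -0.001]], rot=[[0.006, 0.048, -0.068], [0.012, 0.096, -0.136], [0.018, 0.144, -0.204], [0.024, 0.192, -0.271], [0.03, 0.24, -0.339], [0.036, 0.289, -0.407], [0.042, 0.337, -0.475], [0.048, 0.385, -0.543], [0.048, 0.385, -0.543], [0.048, 0.385, -0.543]])

```text
t: 9.33
tcp_pos: [0.4772, -0.1822, 0.1702]
orientation: [-160.5, -4.8, 43.1]
contact_force: [-0.8, -0.0, -1.9]
opening: 0.649
grip_force: 30.0
```

Run:
```python
from pl import *
st()
sp=pose([.48,-.135,.14],tz(90,50),[1,0,0])
seq([sp])
```

```text
t 9.33 q [  2.2  32.9  29.1 104.9 -27.7  66.8  -0.7] p [ 0.477 -0.182  0.17 ] o [-160.5   -4.8   43.1] F [-0.8 -0.  -1.9] op 0.649 gf 30.0
pos [ 0.039 -0.023  0.012] rot [ 0.05   0.384 -0.544] rows 8.4 q [ 30.  40.   7. 102. -43.  79.  62.] margin 33.0
```

Request:
jog_arm(delta_pos=[[0.005, -0.003, 0.002], [0.01, -0.006, 0.003], [0.015, -0.009, 0.005], [0.02, -0.012, 0.006], [0.025, -0.015, 0.008], [0.03, -0.018, 0.009], [0.035, -0.021, 0.01], [0.039, -0.023, 0.012], [0.039, -0.023, 0.012], [0.039, -0.023, 0.012]], rot=[[0.006, 0.048, -0.068], [0.012, 0.096, -0.136], [0.018, 0.144, -0.204], [0.025, 0.192, -0.272], [0.031, 0.24, -0.34], [0.037, 0.288, -0.408], [0.043, 0.336, -0.476], [0.05, 0.384, -0.544], [0.05, 0.384, -0.544], [0.05, 0.384, -0.544]])

```text
t: 10.17
tcp_pos: [0.4806, -0.17, 0.1679]
orientation: [-179.5, -50.0, 89.7]
contact_force: [0.4, -0.8, -1.0]
opening: 0.65
grip_force: 30.0
```

Run:
```python
from pl import *
st();p,R=cur();print("grasp",p+R.apply([0,0,.0467]))
for h in(.07,.066): seq([pose([.48,-.135,h],tz(90,50),[1,0,0])])
i=arm.capture("scene");cv2.imwrite("pics/s3.png",cv2.resize(i[100:250,230:430],None,fx=4,fy=4,interpolation=cv2.INTER_CUBIC))
```

```text
t 10.17 q [ 30.5  40.3   6.8 101.6 -42.7  79.3  61.3] p [ 0.481 -0.17   0.168] o [-179.5  -50.    89.7] F [ 0.4 -0.8 -1. ] op 0.65 gf 30.0
grasp [ 0.48  -0.134  0.138]
pos [-0.21  -0.001  0.172] rot [-0.003 -0.    -0.002] rows 1.6 q [ 31.  46.   6. 103. -44.  74.  66.] margin 31.0
pos [-0.223 -0.001  0.182] rot [-0.003 -0.    -0.002] rows 1.7 q [ 31.  46.   6. 103. -44.  73.  67.] margin 31.0
```

View pics/s3.png

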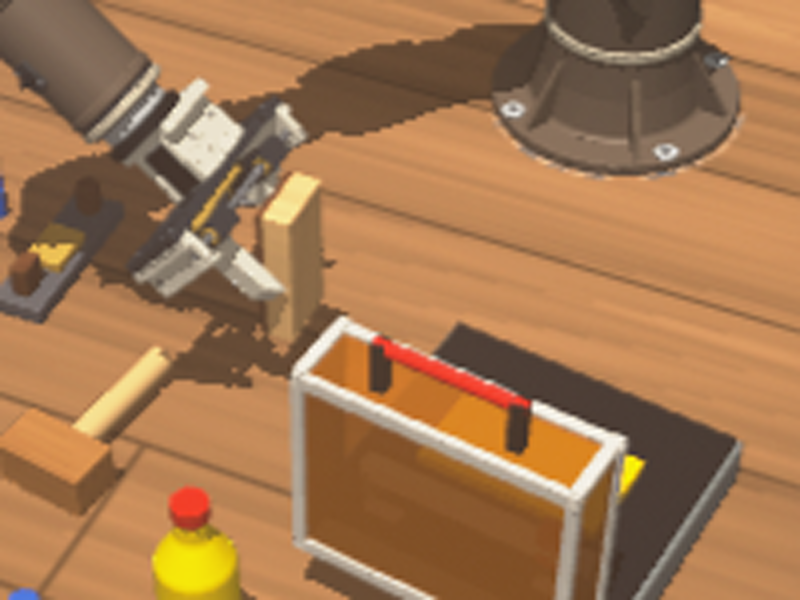

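The crop shows the blank held upright (290,255), pale side toward the engraver. The mallet and plane are undisturbed. Lowering it.

Request:
jog_arm(delta_pos=[[-0.06, 0, 0.05], [-0.12, 0, 0.1], [-0.17, 0, 0.14], [-0.195, 0, 0.16], [-0.21, -0.001, 0.172], [-0.213, -0.001, 0.175], [-0.216, -0.001, 0.177], [-0.216, -0.001, 0.177]], rot=[[-0.003, 0, -0.002], [-0.003, 0, -0.002], [-0.003, 0, -0.002], [-0.003, 0, -0.002], [-0.003, 0, -0.002], [-0.003, 0, -0.002], [-0.003, 0, -0.002], [-0.003, 0, -0.002]])

```text
t: 10.88
tcp_pos: [0.481, -0.17, 0.1002]
orientation: [179.7, -49.9, 90.3]
contact_force: [-0.9, 0.4, -1.3]
opening: 0.652
grip_force: 30.0
```

Run:
```python
from pl import *
st();p,R=cur();print("grasp",p+R.apply([0,0,.0467]))
```

```text
t 10.88 q [ 31.2  46.    5.9 102.8 -44.3  73.8  66.3] p [ 0.481 -0.17   0.1  ] o [179.7 -49.9  90.3] F [-0.9  0.4 -1.3] op 0.652 gf 30.0
grasp [ 0.481 -0.134  0.07 ]
```

Request:
jog_arm(delta_pos=[[-0.003, 0, 0.003], [-0.006, 0, 0.005], [-0.009, 0, 0.008], [-0.009, 0, 0.008], [-0.009, 0, 0.008]], rot=[[0, 0, 0], [0, 0, 0], [0, 0, 0], [0, 0, 0], [0, 0, 0]])

```text
t: 11.3
tcp_pos: [0.4807, -0.1699, 0.0967]
orientation: [179.7, -50.0, 90.2]
contact_force: [0.1, -0.8, -0.4]
opening: 0.649
grip_force: 30.0
```

Run:
```python
from pl import *
st();p,R=cur();print("grasp",p+R.apply([0,0,.0467]))
```

```text
t 11.3 q [ 31.3  46.3   5.8 102.8 -44.4  73.6  66.6] p [ 0.481 -0.17   0.097] o [179.7 -50.   90.2] F [ 0.1 -0.8 -0.4] op 0.649 gf 30.0
grasp [ 0.481 -0.134  0.067]
```

Request:
jog_arm(delta_pos=[[-0.003, 0, 0.003], [-0.006, 0, 0.005], [-0.006, 0, 0.005], [-0.006, 0, 0.005]], rot=[[0, 0, 0], [0, 0, 0], [0, 0, 0], [0, 0, 0]])

```text
t: 11.63
tcp_pos: [0.4808, -0.1698, 0.0954]
orientation: [179.7, -50.0, 90.3]
contact_force: [-1.0, -2.4, 5.6]
opening: 0.654
grip_force: 29.9
```

Run:
```python
from pl import *
st();p,R=cur();print("grasp",p+R.apply([0,0,.0467]))
```

```text
t 11.63 q [ 31.3  46.5   5.8 102.8 -44.5  73.5  66.7] p [ 0.481 -0.17   0.095] o [179.7 -50.   90.3] F [-1.  -2.4  5.6] op 0.654 gf 29.9
grasp [ 0.481 -0.134  0.065]
```

Request:
jog_arm(delta_pos=[[0, 0, 0], [0, 0, 0], [0, 0, 0], [0, 0, 0]], rot=[[0, 0, 0], [0, 0, 0], [0, 0, 0], [0, 0, 0]], claw=0.8)

```text
t: 11.97
tcp_pos: [0.4807, -0.1698, 0.0946]
orientation: [179.7, -50.0, 90.2]
contact_force: [0.6, 0.8, -0.8]
opening: 0.794
grip_force: 0.0
```

Request:
jog_arm(delta_pos=[[0, 0, -0.03], [0, 0, -0.1], [0, 0, -0.2], [0, 0, -0.35], [0, 0, -0.5], [0, 0, -0.6], [0, 0, -0.6]], rot=[[0, 0, 0], [0, 0, 0], [0, 0, 0], [0, 0, 0], [0, 0, 0], [0, 0, 0], [0, 0, 0]])

```text
t: 12.55
tcp_pos: [0.4804, -0.2906, 0.1942]
orientation: [179.5, -49.6, 90.2]
contact_force: [-0.4, -0.2, -0.3]
opening: 0.802
grip_force: 0.0
```

Run:
```python
from pl import *
st()
c=np.array([.481,-.124])
# regrasp from +y side: psi2=-90, el 60, t=-1 -> y=(1,0,0)
y=[1,0,0]
g=np.array([c[0],c[1]+.004,.062])
z=tz(-90,60)
v=pose([c[0],c[1],.36],tz(90,5),y); v2=pose([c[0],c[1]+.1,.33],tz(-90,35),y);pre=pose(g-.10*z,z,y)
a,q=seq([v,v2,pre,pose(g,z,y)])
i=arm.capture("scene");j=arm.capture("top")
cv2.imwrite("pics/s4.png",np.hstack([cv2.resize(i[120:240,250:350],None,fx=4,fy=4),cv2.resize(j[200:320,310:410],None,fx=4,fy=4)]))
```

```text
t 12.55 q [ 37.2  44.   10.   88.3 -38.5  90.5  61.7] p [ 0.48  -0.291  0.194] o [179.5 -49.6  90.2] F [-0.4 -0.2 -0.3] op 0.802 gf 0.0
pos [ 1.068  0.005 -0.056] rot [ 0.005 -0.495 -0.001] rows 6.4 q [ 3.  9. 10. 97. -7. 76. 15.] margin 34.0
pos [0.508 0.    0.198] rot [ 0.    -0.444  0.   ] rows 5.6 q [-27.  13.   0. 104.  31.  82. -37.] margin 33.0
pos [0.548 0.    0.753] rot [ 0.    -0.278  0.   ] rows 5.6 q [-38.  43.   3. 114.  46.  73. -69.] margin 33.0
pos [0.  0.  0.4] rot [0. 0. 0.] rows 2.4 q [-32.  47.   6. 120.  54.  63. -74.] margin 27.0
```

View pics/s4.png

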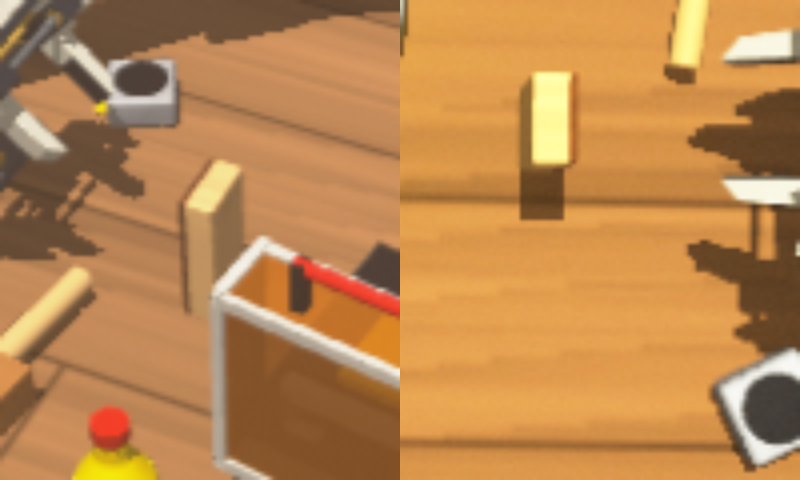

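The picture shows the blank standing steadily and alone (scene crop (210,240), top crop (553,118)), its dark edge toward -y. I'll go round to the pale side.

Request:
jog_arm(delta_pos=[[1, 0.005, -0.055], [1, 0.005, -0.055], [1, 0.005, -0.055], [1, 0.005, -0.055], [1, 0.005, -0.055], [1, 0.005, -0.055], [1, 0.005, -0.055], [1, 0.005, -0.055], [1, 0.005, -0.055]], rot=[[0.005, -0.495, 0], [0.005, -0.495, 0], [0.005, -0.495, 0], [0.005, -0.495, 0], [0.005, -0.495, 0], [0.005, -0.495, 0], [0.005, -0.495, 0], [0.005, -0.495, 0], [0.005, -0.495, 0]])

```text
t: 13.4
tcp_pos: [0.4804, -0.1329, 0.3907]
orientation: [-179.7, -5.5, 90.4]
contact_force: [-0.0, -1.3, -0.6]
opening: 0.802
grip_force: 0.0
```

Request:
jog_arm(delta_pos=[[0.508, 0, 0.18], [0.508, 0, 0.18], [0.508, 0, 0.18], [0.508, 0, 0.18], [0.508, 0, 0.18], [0.508, 0, 0.18], [0.508, 0, 0.18], [0.508, 0, 0.18]], rot=[[0, -0.444, 0], [0, -0.444, 0], [0, -0.444, 0], [0, -0.444, 0], [0, -0.444, 0], [0, -0.444, 0], [0, -0.444, 0], [0, -0.444, 0]])

```text
t: 14.07
tcp_pos: [0.4796, -0.0046, 0.3561]
orientation: [-179.2, 34.5, 90.6]
contact_force: [0.8, 0.4, 0.7]
opening: 0.795
grip_force: 0.0
```

Run:
```python
from pl import *
st(); print("blank top ctr",plane("top",(348,229.4),.13), plane("scene",(250+213/4,120+185/4),.13))
c=np.array([.481,-.124]);y=[1,0,0];g=np.array([c[0],c[1]+.006,.062]);z=tz(-90,60)
seq([pose(g-.10*z,z,y),pose(g,z,y)])
```

```text
t 14.07 q [-28.6  13.6   4.2 105.3  30.5  79.  -34.8] p [ 0.48  -0.005  0.356] o [-179.2   34.5   90.6] F [0.8 0.4 0.7] op 0.795 gf 0.0
blank top ctr [ 0.481 -0.123  0.13 ] [ 0.484 -0.121  0.13 ]
pos [0.545 0.016 0.697] rot [-0.003 -0.284  0.007] rows 5.3 q [-40.  43.   7. 114.  44.  72. -68.] margin 33.0
pos [0.  0.  0.4] rot [0. 0. 0.] rows 2.4 q [-35.  47.  10. 120.  53.  61. -73.] margin 27.0
```

Request:
jog_arm(delta_pos=[[0.545, 0.016, 0.697], [0.545, 0.016, 0.697], [0.545, 0.016, 0.697], [0.545, 0.016, 0.697], [0.545, 0.016, 0.697], [0.545, 0.016, 0.697], [0.545, 0.016, 0.697], [0.545, 0.016, 0.697], [0.545, 0.016, 0.697]], rot=[[-0.003, -0.284, 0.007], [-0.003, -0.284, 0.007], [-0.003, -0.284, 0.007], [-0.003, -0.284, 0.007], [-0.003, -0.284, 0.007], [-0.003, -0.284, 0.007], [-0.003, -0.284, 0.007], [-0.003, -0.284, 0.007], [-0.003, -0.284, 0.007]])

```text
t: 14.82
tcp_pos: [0.4842, 0.0082, 0.1404]
orientation: [178.8, 60.0, 88.8]
contact_force: [-0.5, 0.2, 0.6]
opening: 0.799
grip_force: 0.0
```

Run:
```python
from pl import *
st()
c=np.array([.481,-.124]);y=[1,0,0];g=np.array([c[0],c[1]+.006,.062]);z=tz(-90,60)
seq([pose(g,z,y)])
```

```text
t 14.82 q [-38.8  42.7   5.5 113.6  45.4  72.5 -68.1] p [0.484 0.008 0.14 ] o [178.8  60.   88.8] F [-0.5  0.2  0.6] op 0.799 gf 0.0
pos [ 0.019 -0.014  0.407] rot [ 0.001 -0.    -0.007] rows 2.4 q [-33.  47.   8. 120.  53.  62. -73.] margin 27.0
```

Request:
jog_arm(delta_pos=[[0.019, -0.014, 0], [0.019, -0.014, 0.1], [0.019, -0.014, 0.2], [0.019, -0.014, 0.3], [0.019, -0.014, 0.36], [0.019, -0.014, 0.407], [0.019, -0.014, 0.407], [0.019, -0.014, 0.407]], rot=[[0, 0, -0.007], [0, 0, -0.007], [0, 0, -0.007], [0, 0, -0.007], [0, 0, -0.007], [0, 0, -0.007], [0, 0, -0.007], [0, 0, -0.007]])

```text
t: 15.48
tcp_pos: [0.4806, -0.0759, 0.0837]
orientation: [-179.9, 60.0, 90.4]
contact_force: [-0.2, -0.3, 0.7]
opening: 0.797
grip_force: 0.0
```

Run:
```python
from pl import *
st();p,R=cur();print("grasp",p+R.apply([0,0,.0467]))
```

```text
t 15.48 q [-33.4  47.6   8.3 119.4  53.7  61.9 -73.4] p [ 0.481 -0.076  0.084] o [-179.9   60.    90.4] F [-0.2 -0.3  0.7] op 0.797 gf 0.0
grasp [ 0.481 -0.116  0.06 ]
```

Well placed; closing, then I'll plan the lift and turn.

Request:
jog_arm(delta_pos=[[0, 0, 0], [0, 0, 0], [0, 0, 0], [0, 0, 0], [0, 0, 0], [0, 0, 0]], rot=[[0, 0, 0], [0, 0, 0], [0, 0, 0], [0, 0, 0], [0, 0, 0], [0, 0, 0]], claw=0, grip_force=30)

```text
t: 15.98
tcp_pos: [0.4808, -0.0756, 0.0832]
orientation: [-179.8, 60.1, 90.5]
contact_force: [0.7, 2.7, 3.7]
opening: 0.653
grip_force: 30.0
```

```bash
cat > ref.py <<'E'
from pl import *
# engraver frame
Y0=np.radians(-7.15);ex=np.array([np.cos(Y0),np.sin(Y0),0]);ey=np.array([-np.sin(Y0),np.cos(Y0),0]);O=np.array([.547,.115,0])
E
python3 - <<'E'
from ref import *
st();p,R=cur();g=p+R.apply([0,0,.0467]);print("grasp",g)
up=(p+[0,0,.18],R)
# place: tool y=+ex? chain t=-1: standing y=(1,0,0) -> yaw -7.15 => y=ex ; z=S30*ey - C30*up
z=S(30)*ey-np.array([0,0,C(30)])
b=pose(O+[0,0,.23]+0*ex,z,ex)
a,q=seq([up,mid(up,b,.5),b])
seq([pose(O+[0,0,.10],z,ex)],a,q)
t=arm.capture("top");cv2.imwrite("pics/t5.png",t)
# pad: yellow mask
E
```

```text
t 15.98 q [-33.5  47.7   8.3 119.4  53.7  61.9 -73.4] p [ 0.481 -0.076  0.083] o [-179.8   60.1   90.5] F [0.7 2.7 3.7] op 0.653 gf 30.0
grasp [ 0.481 -0.116  0.06 ]
pos [-0.624 -0.001 -0.359] rot [0. 0. 0.] rows 4.3 q [-35.  28.   9. 117.  49.  77. -56.] margin 30.0
pos [ 0.154  0.129 -0.297] rot [0.012 0.5   0.045] rows 6.3 q [-17.  17.   2. 108.  17.  60. -28.] margin 39.0
pos [ 0.327  0.107 -0.1  ] rot [0.012 0.5   0.045] rows 6.3 q [  9.  20. -12. 108. -33.  53.  12.] margin 39.0
pos [-0.26  0.    0.45] rot [0. 0. 0.] rows 3.1 q [ 11.  31. -15. 114. -38.  37.  22.] margin 31.0
```

Request:
jog_arm(delta_pos=[[-0.1, 0, -0.057], [-0.22, 0, -0.126], [-0.35, 0, -0.2], [-0.49, 0, -0.28], [-0.624, 0, -0.359], [-0.624, 0, -0.359], [-0.624, 0, -0.359]], rot=[[0, 0, 0], [0, 0, 0], [0, 0, 0], [0, 0, 0], [0, 0, 0], [0, 0, 0], [0, 0, 0]])

```text
t: 16.62
tcp_pos: [0.4809, -0.0761, 0.2641]
orientation: [179.9, 59.9, 90.2]
contact_force: [-0.3, 0.1, -2.3]
opening: 0.654
grip_force: 30.0
```

Request:
jog_arm(delta_pos=[[0.02, 0.016, -0.037], [0.04, 0.032, -0.075], [0.06, 0.048, -0.112], [0.077, 0.064, -0.15], [0.096, 0.08, -0.186], [0.115, 0.097, -0.223], [0.135, 0.113, -0.26], [0.154, 0.129, -0.297], [0.154, 0.129, -0.297]], rot=[[0.0015, 0.0625, 0.006], [0.003, 0.125, 0.011], [0.0045, 0.1875, 0.017], [0.006, 0.25, 0.022], [0.0075, 0.3125, 0.028], [0.009, 0.375, 0.034], [0.0105, 0.4375, 0.04], [0.012, 0.5, 0.045], [0.012, 0.5, 0.045]])

```text
t: 17.37
tcp_pos: [0.513, 0.0066, 0.2659]
orientation: [178.5, 14.8, 85.9]
contact_force: [1.4, -1.1, -1.5]
opening: 0.652
grip_force: 30.0
```

Run:
```python
from ref import *
st()
z=S(30)*ey-np.array([0,0,C(30)])
seq([pose(O+[0,0,.23],z,ex)])
t=arm.capture("top");hsv=cv2.cvtColor(t,cv2.COLOR_BGR2HSV);m=cv2.inRange(hsv,(22,150,90),(34,255,255))
m[:150]=0;m[290:]=0;m[:,:190]=0;m[:,330:]=0
n,l,s,c=cv2.connectedComponentsWithStats(m)
print(s[1:],c[1:]);cv2.imwrite("pics/t6.png",cv2.resize(t[150:290,190:350],None,fx=4,fy=4,interpolation=cv2.INTER_CUBIC))
```

```text
t 17.37 q [-16.8  17.    1.8 107.9  16.2  59.6 -27.7] p [0.513 0.007 0.266] o [178.5  14.8  85.9] F [ 1.4 -1.1 -1.5] op 0.652 gf 30.0
pos [ 0.333  0.103 -0.104] rot [0.011 0.497 0.041] rows 6.3 q [  9.  20. -12. 108. -33.  53.  12.] margin 39.0
[[237 151   1   1   1]
 [252 151   1   1   1]
 [245 152   1   1   1]
 [252 153   1   1   1]
 [254 153   1   1   1]
 [256 152   1   1   1]
 [264 152  40   9 127]] [[237.    151.   ]
 [252.    151.   ]
 [245.    152.   ]
 [252.    153.   ]
 [254.    153.   ]
 [256.    152.   ]
 [285.181 156.354]]
```

View pics/t6.png

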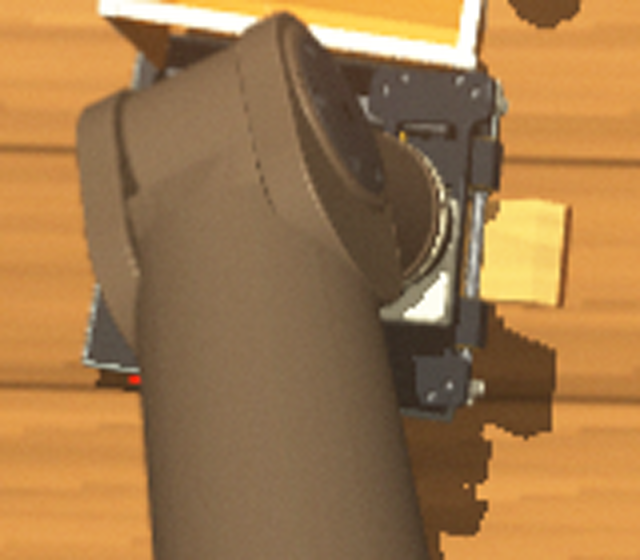

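Run:
```python
from ref import *
for n,px in [("back-left",(200+130/3.5-.36,120+238/3.5-.36)),("FR",(287.6,225.2)),("FL",(200+130/4-.4,140+310/4-.4))]:
    d=plane("top",px,.067)-O;print(n,d@ex,d@ey)
# sharper: yellow mask in initial top image and scene0
for f,n,box in [("pics/top0.png","top",(195,320,230,300)),]:
    i=cv2.imread(f);h=cv2.cvtColor(i,cv2.COLOR_BGR2HSV);m=cv2.inRange(h,(22,170,60),(34,255,255))
    ys,xs=np.where(m);k=(xs>225)&(xs<300)&(ys>195)&(ys<240);xs,ys=xs[k],ys[k]
    for x in range(xs.min(),xs.max()+1,8):
        c=ys[xs==x]
        if len(c): d=plane("top",(x,c.max()+.5),.067)-O;print("front edge",x,c.max(),(d@ex).round(4),(d@ey).round(4))
    print(xs.min(),xs.max())
i=cv2.imread("pics/t6.png")
```

```text
back-left 0.04091565814300179 0.08148579583069956
FR -0.04406974070221531 -0.07886699081977921
FL -0.04450686874725708 0.08043421240917269
front edge 233 216 -0.0424 0.0782
front edge 241 218 -0.0447 0.0547
front edge 249 219 -0.0442 0.0317
front edge 257 220 -0.0436 0.0088
front edge 265 221 -0.0431 -0.014
front edge 273 223 -0.0454 -0.0373
front edge 281 223 -0.042 -0.0597
233 287
```

Run:
```python
from ref import *
z=S(30)*ey-np.array([0,0,C(30)])
seq([pose(O+[0,0,.20]-.010*ex+.005*ey,z,ex),pose(O+[0,0,.098]-.003*ex+.005*ey,z,ex)])
```

```text
pos [0.387 0.065 0.001] rot [0.01  0.501 0.042] rows 6.3 q [ 10.  21. -14. 111. -34.  48.  13.] margin 36.0
pos [-0.204  0.028  0.353] rot [0. 0. 0.] rows 2.5 q [ 12.  31. -17. 115. -37.  36.  21.] margin 30.0
```

Request:
jog_arm(delta_pos=[[0.05, 0.008, 0], [0.097, 0.016, 0], [0.145, 0.024, 0], [0.193, 0.033, 0], [0.242, 0.041, 0], [0.29, 0.049, 0], [0.339, 0.057, 0], [0.387, 0.065, 0.001], [0.387, 0.065, 0.001], [0.387, 0.065, 0.001]], rot=[[0.001, 0.063, 0.005], [0.0025, 0.125, 0.01], [0.004, 0.188, 0.016], [0.005, 0.25, 0.021], [0.006, 0.313, 0.026], [0.0075, 0.376, 0.032], [0.009, 0.438, 0.037], [0.01, 0.501, 0.042], [0.01, 0.501, 0.042], [0.01, 0.501, 0.042]])

```text
t: 18.25
tcp_pos: [0.5332, 0.099, 0.239]
orientation: [-179.7, -29.9, 82.9]
contact_force: [-0.8, 0.0, -0.3]
opening: 0.654
grip_force: 30.0
```

Run:
```python
from ref import *
st()
z=S(30)*ey-np.array([0,0,C(30)])
seq([pose(O+[0,0,.096]-.003*ex+.005*ey,z,ex)])
i=arm.capture("scene");cv2.imwrite("pics/s7.png",cv2.resize(i[80:260,250:450],None,fx=3,fy=3,interpolation=cv2.INTER_CUBIC))
```

```text
t 18.25 q [  9.7  21.9 -12.8 110.5 -33.9  48.7  13.8] p [0.533 0.099 0.239] o [-179.7  -29.9   82.9] F [-0.8  0.  -0.3] op 0.654 gf 30.0
pos [-0.207  0.037  0.354] rot [-0.004  0.001  0.   ] rows 2.5 q [ 11.  31. -16. 115. -38.  36.  22.] margin 30.0
```

View pics/s7.png

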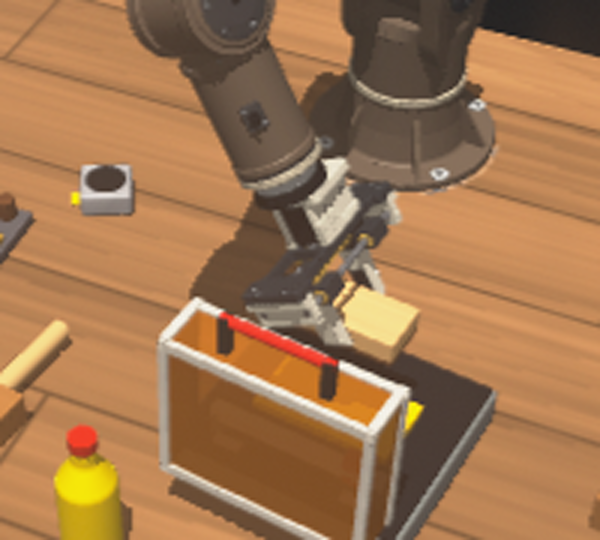

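The crop shows the blank flat in the fingers, pale face up (380,320), above the pad, and the guard untouched. Descending.

Request:
jog_arm(delta_pos=[[-0.04, 0.007, 0.07], [-0.085, 0.015, 0.145], [-0.13, 0.023, 0.22], [-0.17, 0.031, 0.29], [-0.195, 0.036, 0.333], [-0.207, 0.037, 0.354], [-0.207, 0.037, 0.354], [-0.207, 0.037, 0.354]], rot=[[-0.004, 0.001, 0], [-0.004, 0.001, 0], [-0.004, 0.001, 0], [-0.004, 0.001, 0], [-0.004, 0.001, 0], [-0.004, 0.001, 0], [-0.004, 0.001, 0], [-0.004, 0.001, 0]])

```text
t: 18.97
tcp_pos: [0.5444, 0.0988, 0.1397]
orientation: [179.5, -30.2, 83.2]
contact_force: [0.2, 0.4, -1.3]
opening: 0.654
grip_force: 30.0
```

Run:
```python
from ref import *
st();p,R=cur();g=p+R.apply([0,0,.0467]);d=g-O;print("grasp eng",d@ex,d@ey,d[2])
z=S(30)*ey-np.array([0,0,C(30)])
seq([pose(O+[0,0,.0905]-.003*ex+.005*ey,z,ex)])
```

```text
t 18.97 q [ 11.4  31.1 -15.4 114.1 -38.3  36.9  22.7] p [0.544 0.099 0.14 ] o [179.5 -30.2  83.2] F [ 0.2  0.4 -1.3] op 0.654 gf 30.0
grasp eng -0.0003012685162088758 0.007121412246160968 0.09932577269502357
pos [-0.024 -0.01   0.026] rot [ 0.004 -0.002  0.003] rows 0.2 q [ 11.  31. -16. 115. -39.  36.  23.] margin 29.0
```

Request:
jog_arm(delta_pos=[[-0.008, -0.004, 0.009], [-0.016, -0.008, 0.018], [-0.016, -0.008, 0.018], [-0.016, -0.008, 0.018], [-0.016, -0.008, 0.018]], rot=[[0.004, -0.002, 0.003], [0.004, -0.002, 0.003], [0.004, -0.002, 0.003], [0.004, -0.002, 0.003], [0.004, -0.002, 0.003]])

```text
t: 19.38
tcp_pos: [0.5423, 0.0973, 0.1335]
orientation: [-180.0, -30.0, 82.8]
contact_force: [0.3, 1.4, -0.4]
opening: 0.653
grip_force: 30.0
```

Run:
```python
from ref import *
st();p,R=cur();g=p+R.apply([0,0,.0467]);d=g-O;print("grasp eng",d@ex,d@ey,d[2])
z=S(30)*ey-np.array([0,0,C(30)])
seq([pose(O+[0,0,.089]-.002*ex+.005*ey,z,ex)])
```

```text
t 19.38 q [ 11.4  31.6 -15.3 114.3 -38.3  36.6  22.9] p [0.542 0.097 0.134] o [-180.   -30.    82.8] F [ 0.3  1.4 -0.4] op 0.653 gf 30.0
grasp eng -0.002448511701498239 0.005250395336225786 0.09307249835509904
pos [-0.009  0.002  0.014] rot [ 0.    -0.    -0.001] rows 0.1 q [ 11.  32. -16. 115. -39.  36.  23.] margin 29.0
```

Request:
jog_arm(delta_pos=[[-0.002, 0, 0.0035], [-0.004, 0, 0.007], [-0.006, 0, 0.0105], [-0.006, 0, 0.0105], [-0.006, 0, 0.0105]], rot=[[0, 0, 0], [0, 0, 0], [0, 0, 0], [0, 0, 0], [0, 0, 0]])

```text
t: 19.8
tcp_pos: [0.5423, 0.0974, 0.1311]
orientation: [-180.0, -30.1, 82.8]
contact_force: [-5.3, -4.6, 10.2]
opening: 0.65
grip_force: 30.0
```

Run:
```python
from ref import *
st();p,R=cur();g=p+R.apply([0,0,.0467]);d=g-O;print("grasp eng",d@ex,d@ey,d[2])
```

```text
t 19.8 q [ 11.5  31.9 -15.5 114.4 -38.5  36.3  23.1] p [0.542 0.097 0.131] o [-180.   -30.1   82.8] F [-5.3 -4.6 10.2] op 0.65 gf 30.0
grasp eng -0.002475779169689794 0.005302710618748493 0.09064658879752256
```

Request:
jog_arm(delta_pos=[[0, 0, 0], [0, 0, 0], [0, 0, 0], [0, 0, 0]], rot=[[0, 0, 0], [0, 0, 0], [0, 0, 0], [0, 0, 0]], claw=0.76)

```text
t: 20.13
tcp_pos: [0.5423, 0.0974, 0.1301]
orientation: [-180.0, -30.0, 82.8]
contact_force: [-0.5, 0.7, 0.0]
opening: 0.757
grip_force: 0.0
```

Request:
jog_arm(delta_pos=[[0, 0, -0.03], [0, 0, -0.1], [0, 0, -0.2], [0, 0, -0.32], [0, -0.1, -0.45], [0, -0.3, -0.55], [0, -0.45, -0.65], [0, -0.6, -0.75], [0, -0.6, -0.75], [0, -0.6, -0.75]], rot=[[0, 0, 0], [0, 0, 0], [0, 0, 0], [0, 0, 0], [0, 0, 0], [0, 0, 0], [0, 0, 0], [0, 0, 0], [0, 0, 0], [0, 0, 0]])

```text
t: 20.97
tcp_pos: [0.3787, 0.0223, 0.2946]
orientation: [179.9, -30.0, 82.7]
contact_force: [0.1, 0.9, 0.4]
opening: 0.762
grip_force: 0.0
```

Run:
```python
from ref import *
st()
i=arm.capture("scene");j=arm.capture("top");cv2.imwrite("pics/t8raw.png",j);cv2.imwrite("pics/s8raw.png",i)
cv2.imwrite("pics/s8.png",np.hstack([cv2.resize(i[130:280,290:430],None,fx=2.8,fy=2.8,interpolation=cv2.INTER_CUBIC),cv2.resize(j[140:290,200:340],None,fx=2.8,fy=2.8,interpolation=cv2.INTER_CUBIC)]))
```

```text
t 20.97 q [ 22.1   5.4 -11.2 123.6 -34.5  58.4  24.1] p [0.379 0.022 0.295] o [179.9 -30.   82.7] F [0.1 0.9 0.4] op 0.762 gf 0.0
```

View pics/s8.png

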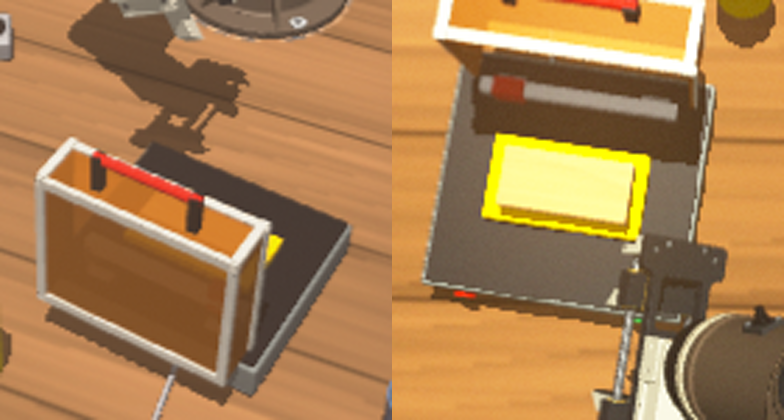

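The top crop shows the blank lying pale side up on the yellow pad (565,185), well inside it and parallel to it. The guard is still upright. I'll check the centring numerically and plan the handle grasp.

Run:
```python
from ref import *
j=cv2.imread("pics/t8raw.png");h=cv2.cvtColor(j,cv2.COLOR_BGR2HSV)[180:230,228:300]
print(h[24,30],h[24,8])
top=((h[...,1]<150)&(h[...,2]>190)).astype(np.uint8)
yel=((h[...,1]>200)&(h[...,0]>24)&(h[...,0]<34)&(h[...,2]>180)).astype(np.uint8)
for n,m,z in(("blank",top,.097),("pad",yel,.067)):
    c=max(cv2.findContours(m,cv2.RETR_EXTERNAL,cv2.CHAIN_APPROX_NONE)[0],key=cv2.contourArea)[:,0]+[228,180]
    P=np.array([plane("top",p,z)-O for p in c.astype(float)]);xy=np.c_[P@ex,P@ey].astype(np.float32)
    print(n,cv2.minAreaRect(xy*1000))
# handle grasp
p,R=cur()
hz=O+.1*ex+.0403*ex+[0,0,.281]
zd=np.array([0,0,-1.]);g=hz+[0,0,.004]
hi=pose(O+[0,0,.40]-.03*ex,zd,ex);ov=pose(g+[0,0,.09],zd,ex)
seq([hi,ov,pose(g,zd,ex)])
```

```text
[ 29  94 255] [ 30 255 255]
blank ((-2.017475128173828, -0.18935394287109375), (129.2080078125, 59.87653732299805), 89.59866333007812)
pad ((-1.339508056640625, 2.0482635498046875), (160.3718719482422, 87.58899688720703), 89.8584976196289)
pos [ 0.695  0.49  -0.305] rot [ 0.001 -0.333 -0.001] rows 5.4 q [ -5.  12. -18.  88.   4.  81. -30.] margin 33.0
pos [0.    0.681 0.1  ] rot [0. 0. 0.] rows 4.1 q [ -4.  29. -15.  66.   7.  86. -25.] margin 29.0
pos [0.   0.   0.36] rot [0. 0. 0.] rows 2.2 q [ -4.  31. -15.  76.   8.  75. -26.] margin 40.0
```

Request:
jog_arm(delta_pos=[[0.695, 0.49, -0.305], [0.695, 0.49, -0.305], [0.695, 0.49, -0.305], [0.695, 0.49, -0.305], [0.695, 0.49, -0.305], [0.695, 0.49, -0.305], [0.695, 0.49, -0.305], [0.695, 0.49, -0.305]], rot=[[0.001, -0.333, 0], [0.001, -0.333, 0], [0.001, -0.333, 0], [0.001, -0.333, 0], [0.001, -0.333, 0], [0.001, -0.333, 0], [0.001, -0.333, 0], [0.001, -0.333, 0]], claw=0.35)

```text
t: 21.73
tcp_pos: [0.5204, 0.123, 0.4467]
orientation: [180.0, -0.2, 83.1]
contact_force: [-1.0, 0.5, -0.9]
opening: 0.352
grip_force: 0.0
```

Request:
jog_arm(delta_pos=[[0, 0.673, 0.1], [0, 0.673, 0.1], [0, 0.673, 0.1], [0, 0.673, 0.1], [0, 0.673, 0.1], [0, 0.673, 0.1], [0, 0.673, 0.1], [0, 0.673, 0.1]], rot=[[0, 0, 0], [0, 0, 0], [0, 0, 0], [0, 0, 0], [0, 0, 0], [0, 0, 0], [0, 0, 0], [0, 0, 0]])

```text
t: 22.4
tcp_pos: [0.6834, 0.0985, 0.4204]
orientation: [-179.9, -0.1, 82.9]
contact_force: [-0.4, 0.3, -0.2]
opening: 0.35
grip_force: 0.0
```

Run:
```python
from ref import *
st()
zd=np.array([0,0,-1.]);seq([pose([.684,.098,.285],zd,ex)])
```

```text
t 22.4 q [ -3.3  29.3 -16.4  66.    7.8  85.9 -25.5] p [0.683 0.099 0.42 ] o [-179.9   -0.1   82.9] F [-0.4  0.3 -0.2] op 0.35 gf 0.0
pos [-0.002  0.004  0.355] rot [-0.002 -0.001  0.   ] rows 2.1 q [ -3.  31. -17.  76.   9.  75. -27.] margin 40.0
```

Request:
jog_arm(delta_pos=[[0, 0.004, 0.1], [0, 0.004, 0.19], [0, 0.004, 0.26], [0, 0.004, 0.31], [0, 0.004, 0.355], [0, 0.004, 0.355], [0, 0.004, 0.355]], rot=[[0, 0, 0], [0, 0, 0], [0, 0, 0], [0, 0, 0], [0, 0, 0], [0, 0, 0], [0, 0, 0]])

```text
t: 22.98
tcp_pos: [0.6846, 0.0983, 0.3322]
orientation: [-179.9, -0.1, 82.8]
contact_force: [0.8, 0.4, 0.5]
opening: 0.35
grip_force: 0.0
```

Request:
jog_arm(delta_pos=[[0, 0, 0], [0, 0, 0], [0, 0, 0], [0, 0, 0]], rot=[[0, 0, 0], [0, 0, 0], [0, 0, 0], [0, 0, 0]], claw=0, grip_force=12)

```text
t: 23.32
tcp_pos: [0.6846, 0.0984, 0.3321]
orientation: [-179.8, -0.1, 82.8]
contact_force: [0.9, -0.9, 5.9]
opening: 0.124
grip_force: 12.0
```

Run:
```python
from ref import *
st();p,R=cur();H=O+.1*ex+[0,0,.055];d=p-[0,0,.0467]-H;print("grasp rel hinge",d@ex,d@ey,d[2])
phi0=np.radians(100.1);r=.2295;L=[]
for ph in np.r_[np.arange(97,11,-3),11.3]:
    ph=np.radians(ph);dp=ex*r*(np.cos(phi0)-np.cos(ph))+np.array([0,0,r*(np.sin(ph)-np.sin(phi0))])
    L.append((R.inv().apply(dp)/.25))
L=np.array(L)
for k in(0,10,20): 
    b=L[k-1] if k else 0
    print((L[k:k+10]-b)[:,1:].round(3).tolist())
```

```text
t 23.32 q [ -2.7  31.2 -16.6  74.9   8.7  75.3 -26.4] p [0.685 0.098 0.332] o [-179.8   -0.1   82.8] F [ 0.9 -0.9  5.9] op 0.124 gf 12.0
grasp rel hinge 0.03862022847885278 0.0006525005896196787 0.23044923082806412
[[-0.049, -0.007], [-0.097, -0.012], [-0.145, -0.014], [-0.193, -0.013], [-0.241, -0.01], [-0.289, -0.004], [-0.336, 0.004], [-0.383, 0.014], [-0.429, 0.027], [-0.475, 0.042]]
[[-0.045, 0.018], [-0.088, 0.038], [-0.131, 0.06], [-0.172, 0.085], [-0.212, 0.111], [-0.251, 0.14], [-0.288, 0.171], [-0.323, 0.203], [-0.357, 0.238], [-0.388, 0.274]]
[[-0.03, 0.038], [-0.058, 0.077], [-0.083, 0.118], [-0.107, 0.159], [-0.128, 0.202], [-0.147, 0.247], [-0.164, 0.292], [-0.178, 0.338], [-0.19, 0.384], [-0.196, 0.411]]
```

Request:
jog_arm(delta_pos=[[0, -0.025, -0.004], [0, -0.073, -0.01], [0, -0.121, -0.013], [0, -0.169, -0.014], [0, -0.217, -0.012], [0, -0.265, -0.007], [0, -0.312, 0], [0, -0.359, 0.009], [0, -0.406, 0.02], [0, -0.452, 0.034]], rot=[[0, 0, 0], [0, 0, 0], [0, 0, 0], [0, 0, 0], [0, 0, 0], [0, 0, 0], [0, 0, 0], [0, 0, 0], [0, 0, 0], [0, 0, 0]], grip_force=20)

```text
t: 24.15
tcp_pos: [0.573, 0.1127, 0.324]
orientation: [180.0, -0.1, 82.8]
contact_force: [1.2, 0.9, 2.3]
opening: 0.122
grip_force: 20.0
```

Request:
jog_arm(delta_pos=[[0, -0.045, 0.016], [0, -0.09, 0.036], [0, -0.133, 0.058], [0, -0.175, 0.081], [0, -0.215, 0.106], [0, -0.255, 0.134], [0, -0.292, 0.164], [0, -0.329, 0.195], [0, -0.346, 0.212], [0, -0.346, 0.212]], rot=[[0, 0, 0], [0, 0, 0], [0, 0, 0], [0, 0, 0], [0, 0, 0], [0, 0, 0], [0, 0, 0], [0, 0, 0], [0, 0, 0], [0, 0, 0]])

```text
t: 24.98
tcp_pos: [0.4859, 0.1239, 0.2699]
orientation: [-179.8, -0.1, 82.9]
contact_force: [-2.3, 4.5, -0.6]
opening: 0.123
grip_force: 20.0
```

Run:
```python
from ref import *
st();p,R=cur();H=O+.1*ex+[0,0,.055];d=p-[0,0,.0467+.0045]-H;a,b=d@ex,d[2];print("bar rel hinge",a,d@ey,b,"r",np.hypot(a,b))
phi0=np.arctan2(b,-a);print(np.degrees(phi0));r=.2295
L=[]
for ph in np.r_[np.arange(np.degrees(phi0)-2,11.3,-2),11.3]:
    ph=np.radians(ph);dp=ex*(-r*np.cos(ph)-a)+np.array([0,0,r*np.sin(ph)-b])
    L.append((R.inv().apply(dp)/.25))
L=np.array(L)
for k in(0,8,16):
    if k<len(L): print((L[k:k+8]-(L[k-1] if k else 0))[:,1:].round(3).tolist())
```

```text
t 24.98 q [ -3.7  16.4 -20.6 107.4   6.6  57.5 -34.2] p [0.486 0.124 0.27 ] o [-179.8   -0.1   82.9] F [-2.3  4.5 -0.6] op 0.123 gf 20.0
bar rel hinge -0.16168534785298996 0.0011884153049673398 0.16371484016418134 r 0.23009715469845735
45.35734409676856
[[-0.021, 0.025], [-0.042, 0.048], [-0.063, 0.073], [-0.083, 0.098], [-0.102, 0.124], [-0.12, 0.15], [-0.137, 0.178], [-0.153, 0.205]]
[[-0.015, 0.028], [-0.029, 0.057], [-0.042, 0.086], [-0.054, 0.116], [-0.066, 0.146], [-0.076, 0.176], [-0.084, 0.207], [-0.092, 0.238]]
[[-0.007, 0.031], [-0.007, 0.032]]
```

Request:
jog_arm(delta_pos=[[0, -0.021, 0.025], [0, -0.042, 0.048], [0, -0.063, 0.073], [0, -0.083, 0.098], [0, -0.102, 0.124], [0, -0.12, 0.15], [0, -0.137, 0.178], [0, -0.153, 0.205], [0, -0.153, 0.205]], rot=[[0, 0, 0], [0, 0, 0], [0, 0, 0], [0, 0, 0], [0, 0, 0], [0, 0, 0], [0, 0, 0], [0, 0, 0], [0, 0, 0]])

```text
t: 25.73
tcp_pos: [0.4475, 0.1287, 0.2184]
orientation: [-179.7, -0.1, 82.9]
contact_force: [-6.5, 4.6, 1.1]
opening: 0.125
grip_force: 20.0
```

Request:
jog_arm(delta_pos=[[0, -0.015, 0.028], [0, -0.029, 0.057], [0, -0.042, 0.086], [0, -0.054, 0.116], [0, -0.066, 0.146], [0, -0.071, 0.161], [0, -0.076, 0.176], [0, -0.076, 0.176]], rot=[[0, 0, 0], [0, 0, 0], [0, 0, 0], [0, 0, 0], [0, 0, 0], [0, 0, 0], [0, 0, 0], [0, 0, 0]])

```text
t: 26.4
tcp_pos: [0.4286, 0.1311, 0.1745]
orientation: [-179.7, -0.0, 82.9]
contact_force: [-5.9, 4.4, -0.3]
opening: 0.12
grip_force: 20.0
```

Run:
```python
from ref import *
st();p,R=cur();H=O+.1*ex+[0,0,.055];d=p-[0,0,.0467+.0045]-H;a,b=d@ex,d[2];print("bar rel hinge",a,d@ey,b,"r",np.hypot(a,b))
phi0=np.arctan2(b,-a);print(np.degrees(phi0));r=.2295
for ph in np.r_[np.arange(np.degrees(phi0)-1,11.3,-1),11.3,10.8]:
    ph=np.radians(ph);dp=ex*(-r*np.cos(ph)-a)+np.array([0,0,r*np.sin(ph)-b]);print((R.inv().apply(dp)/.25)[1:].round(3))
```

```text
t 26.4 q [ -6.9  19.1 -20.7 120.5   9.6  42.2 -40.9] p [0.429 0.131 0.174] o [-179.7   -0.    82.9] F [-5.9  4.4 -0.3] op 0.12 gf 20.0
bar rel hinge -0.21943397816615226 0.001244296098292172 0.06833092514164649 r 0.22982686114668294
17.296394400981608
[-0.003  0.016]
[-0.008  0.031]
[-0.012  0.047]
[-0.015  0.062]
[-0.019  0.078]
[-0.022  0.094]
[-0.023  0.101]
```

Request:
jog_arm(delta_pos=[[0, -0.003, 0.016], [0, -0.008, 0.031], [0, -0.012, 0.047], [0, -0.015, 0.062], [0, -0.018, 0.074], [0, -0.02, 0.084], [0, -0.022, 0.094], [0, -0.022, 0.094]], rot=[[0, 0, 0], [0, 0, 0], [0, 0, 0], [0, 0, 0], [0, 0, 0], [0, 0, 0], [0, 0, 0], [0, 0, 0]])

```text
t: 27.07
tcp_pos: [0.4225, 0.1318, 0.151]
orientation: [-179.6, -0.0, 82.9]
contact_force: [-8.7, 6.2, -2.1]
opening: 0.12
grip_force: 20.0
```

Run:
```python
from ref import *
st();p,R=cur();H=O+.1*ex+[0,0,.055];d=p-[0,0,.0467+.0045]-H;a,b=d@ex,d[2];print("bar rel hinge",a,b,np.degrees(np.arctan2(b,-a))-11.3)
```

```text
t 27.07 q [ -7.9  20.8 -20.2 122.5  11.   38.6 -42.6] p [0.422 0.132 0.151] o [-179.6   -0.    82.9] F [-8.7  6.2 -2.1] op 0.12 gf 20.0
bar rel hinge -0.22558701760703606 0.04479750809330362 -0.06821256352474059
```

Request:
jog_arm(delta_pos=[[0, 0, 0.004], [0, 0, 0.008], [0, 0, 0.012], [0, 0, 0.012]], rot=[[0, 0, 0], [0, 0, 0], [0, 0, 0], [0, 0, 0]])

```text
t: 27.4
tcp_pos: [0.422, 0.1319, 0.148]
orientation: [-179.6, 0.0, 82.9]
contact_force: [-10.5, 7.1, -0.5]
opening: 0.123
grip_force: 20.0
```

Run:
```python
from ref import *
st()
```

```text
t 27.4 q [ -8.   21.1 -20.1 122.7  11.1  38.3 -42.8] p [0.422 0.132 0.148] o [-179.6    0.    82.9] F [-10.5   7.1  -0.5] op 0.123 gf 20.0
```

Request:
jog_arm(delta_pos=[[0, 0.004, 0.004], [0, 0.004, 0.008], [0, 0.004, 0.01], [0, 0.004, 0.01]], rot=[[0, 0, 0], [0, 0, 0], [0, 0, 0], [0, 0, 0]])

```text
t: 27.73
tcp_pos: [0.4219, 0.132, 0.1465]
orientation: [-179.5, 0.1, 82.9]
contact_force: [-20.4, 5.6, 24.1]
opening: 0.122
grip_force: 20.0
```

Run:
```python
from ref import *
st()
```

```text
t 27.73 q [ -8.1  21.3 -20.1 122.7  11.3  38.2 -42.9] p [0.422 0.132 0.146] o [-179.5    0.1   82.9] F [-20.4   5.6  24.1] op 0.122 gf 20.0
```

Firm contact at the expected shut height. Releasing and withdrawing upward.

Request:
jog_arm(delta_pos=[[0, 0.01, -0.008], [0, 0.01, -0.008], [0, 0.01, -0.008], [0, 0.01, -0.008]], rot=[[0, 0, 0], [0, 0, 0], [0, 0, 0], [0, 0, 0]], claw=0.28)

```text
t: 28.07
tcp_pos: [0.4282, 0.1307, 0.1483]
orientation: [-179.9, -0.1, 82.8]
contact_force: [-2.5, 3.0, -1.0]
opening: 0.277
grip_force: 1.2
```

Request:
jog_arm(delta_pos=[[0, 0, -0.05], [0, 0, -0.12], [0, 0, -0.22], [0, 0, -0.35], [0, 0, -0.5], [0, 0, -0.65], [0, 0, -0.8], [0, 0, -0.8], [0, 0, -0.8]], rot=[[0, 0, 0], [0, 0, 0], [0, 0, 0], [0, 0, 0], [0, 0, 0], [0, 0, 0], [0, 0, 0], [0, 0, 0], [0, 0, 0]])

```text
t: 28.82
tcp_pos: [0.4301, 0.1303, 0.3508]
orientation: [179.8, -0.2, 82.7]
contact_force: [-0.8, 0.1, -0.3]
opening: 0.274
grip_force: 0.0
```

Run:
```python
from ref import *
st()
i=arm.capture("scene");cv2.imwrite("pics/s9.png",cv2.resize(i[100:280,220:460],None,fx=3.2,fy=3.2,interpolation=cv2.INTER_CUBIC))
print("expected bar px",proj("scene",[O-.125*ex+[0,0,.1]+k*.049*ey for k in(-1,1)]))
h=cv2.cvtColor(i,cv2.COLOR_BGR2HSV);m=((h[...,0]<6)|(h[...,0]>174))&(h[...,1]>180)&(h[...,2]>100)
ys,xs=np.where(m[120:300,300:460]);print(np.c_[xs+300,ys+120][::6].tolist())
```

```text
t 28.82 q [ -3.6   7.1 -22.2 106.7   2.9  66.5 -34. ] p [0.43  0.13  0.351] o [179.8  -0.2  82.7] F [-0.8  0.1 -0.3] op 0.274 gf 0.0
expected bar px [[367.493 177.244]
 [394.222 188.072]]
[[378, 182], [387, 184], [390, 185], [390, 186], [389, 187], [390, 188]]
```

View pics/s9.png

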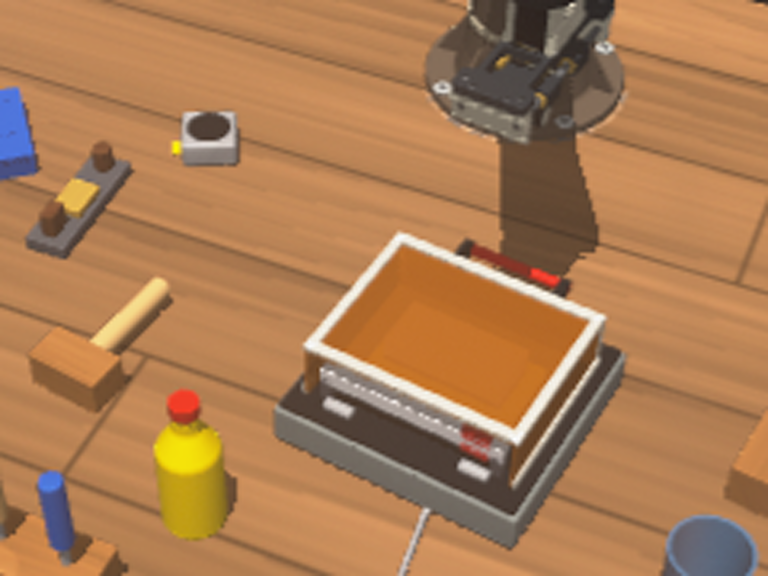

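The guard is shut flat on the deck, with the bar at the expected pixels (~367–394, 177–188). The other things are where they were and the arm is clear. Handing in.

```bash
python3 -c "
from plant import arm
print(arm.sign_off())"
```

```text
the job is handed in; nothing more can be done
None
```

I raised the guard to its stop, laid the blank pale side up on the pad (within about 2.5 mm of centre and square before I shut the guard), lowered the guard shut by its handle, let go, and handed the job in at about 29 s.

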